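# Hang the grooming tools on the drying rack and switch it on

## Robot

A 7-joint arm with a two-finger parallel gripper is mounted at the origin on the work surface. World frame = base frame: x ahead of the robot, y to its left, z up, the work surface at z = 0. Lengths are in mm, angles in rad, forces in N, time in s.
With the tool pointing down it reaches from about 400 to 875 mm from the base axis. Payload 4.4 kg.
Tool frame: the origin (TCP) lies at the very end of the fingers, on their centre line; the grasp point (between the pads) lies 19 mm behind it; z points along the fingers, y is the line along which they close (so a half turn about z gives the same grasp; the last joint's range is limited). The gripper opens to 85 mm and grips with 20 to 120 N. Pads are 22 mm wide; open, the fingers measure 114 mm over their backs; the gripper's body (76 mm by 85 mm) begins 54 mm behind the grasp point. The pads swing forward as they close: fully open they stand 13 mm farther back than shut.
Start: joints at [-1.314, 0.628, 0.038, 1.517, -0.027, 0.996, -0.02], TCP at [206.171, 616.45, 231.313] pointing down, gripper open.
Joint ranges: [-3.06, 3.06], [-0.37, 2.12], [-1.25, 1.32], [0.18, 2.47], [-1.1, 4.24], [0.23, 1.98], [-2.94, 2.94]. Speed limits (rad/s): [2.57, 2.57, 3.14, 3.14, 3.14, 3.14, 3.14].

## Interface

Orientations are given as [roll, pitch, yaw] about the fixed x, y, z axes, in that order (R = Rz(yaw) Ry(pitch) Rx(roll)).
In Python, from cell import status, get_image, ctrl, models gives the robot as it stands.
- The arm moves only by the shell command python3 -m handwheel 'ROWS' [OPENING]. ROWS is JSON, a list of rows, each an object with "delta_pos": the shift along the world's x, y, z in cm, a list of three; "yaw": the turn about the world's z in rad. A call has 1 to 10 rows; each row shifts and turns the commanded pose from where the row before left it; what a row does not reach is not made up. A row lasts 1/12 s, in which the tool goes at most 41.7 mm and 7.16 degrees, less where a joint would pass 70% of its speed; a pose out of reach is approached as far as the arm can. A call is refused whole if a number of a shift passes 4.17 or a number of a turn 0.125, either way. A call with a gripper value outside its range is refused whole. OPENING is the opening, from -1 (shut) to 1 (fully open), set as the call begins (- or left out, the last holds). The fingers move at their own pace and stop on an object; the grip force is fixed at half the most. Time passes only in rows, so rows that do not move let the fingers close. It gives the time, the measured TCP pose, the force, the opening and the grip force at its end, in the units of the state.
- status.read_state(): the state, without advancing time (a new reading comes with each control period).
- get_image(name): name is "side" or "top"; returns a dict with "color" (420x560x3 uint8, red, green, blue), "z_map" (420x560 float32, mm along the optical axis (not along the pixel's ray), 0 where there is no reading), "fx", "fy", "cx", "cy" (pixels), "position" and "rotation" of the camera in the world. Camera axes: x right, y up, looking along -z (the intrinsics and any distortion apply to the point x, -y, -z); pixel columns grow to the right and rows downward; lengths in mm; the calibration is good to about 2 mm. A picture is of the moment at which its call begins.
- ctrl.finish_job(): hands the job in; it is judged then, once.
Trained networks look in a picture, given as the dict that the camera call returned (one of the last four; its "shot" number tells which), for a name from the list of things; names that differ only in an ending like _2 or _b are one class to them, and where a whole thing is asked for, a point or a joint stands for the part that bears it (a point fixed in the world has none). Each returns a list of dicts, best first, with "score" (0 to 1); they miss things now and then, are a little off and sometimes report something else, mostly with a low value. They report only what shows in the picture. A call takes as long as a camera call. They do not tell look-alikes from the thing itself.
- models.boxes_of(picture, name): "rect" ([left, top, right, bottom] in pixels, round what is visible of it).
The state is a dict: "clock": time; "qpos": joint angles; "qd": joint speeds; "tau": joint torques, N m; "eef_pos": TCP position; "tool_rot": TCP orientation; "force": force on the tool from outside, world axes, zero at the start; "torque": the same for the moment, N m; "width": finger opening in mm; "gripper_force": force on a finger pad.
Only numpy, scipy, OpenCV 4.12 (cv2) and the standard library are available. Lean on these libraries where they do the work, as an engineer would, in place of code of your own. Each camera call takes 0.05 s, during which the arm holds its last target. There are 200 camera calls.

## Task

Put the washed grooming tools away to dry: first switch the drying rack off with its power lever, then, with it off, hang every comb, brush and rake by its wire loop on a peg of its own so that it hangs freely straight down, at most swaying a little. When all of them hang, switch the rack back on with the lever fully over, and leave the tub, dish, bottle and other containers where they stand.

Things in the scene. Friction and masses are not known exactly. Their poses are not given: they have to be found in the camera images.
- comb: Grooming comb, all steel, 180 mm long: handle with a T head 58 wide at the other end from the loop, teeth pointing away from the handle (x down to -86). Origin: underside of mid handle; x axis along the tool to its hanging loop, z up. Handle 95 x 20 x 14 mm thick (x -37 to 58). Steel wire loop at the end, flat with the tool: wire 7 thick, hole 26 wide, centre x 75, z 7. May be absent.
- pin_brush: Orange plastic pin brush, 178 mm long: square pad 50 x 50 (x -85 to -35) with pins standing 26 above the underside. Origin: underside of mid handle; x axis along the tool to its hanging loop, z up. Handle 95 x 20 x 14 mm thick (x -37 to 58). Steel wire loop at the end, flat with the tool: wire 7 thick, hole 26 wide, centre x 75, z 7. May be absent.
- blade_rake: White plastic rake, 165 mm long: T cross bar 58 wide, 18 thick, with a steel blade before it (x down to -72). Origin: underside of mid handle; x axis along the tool to its hanging loop, z up. Handle 95 x 20 x 14 mm thick (x -37 to 58). Steel wire loop at the end, flat with the tool: wire 7 thick, hole 26 wide, centre x 75, z 7. May be absent.
- slicker: Slicker brush with a wooden handle, 165 mm long: head 36 x 58, 20 thick (x -72 to -36). Origin: underside of mid handle; x axis along the tool to its hanging loop, z up. Handle 95 x 20 x 14 mm thick (x -37 to 58). Steel wire loop at the end, flat with the tool: wire 7 thick, hole 26 wide, centre x 75, z 7. May be absent.
- comb_eye (a point): Centre of the hole of the comb's hanging loop.
- pin_brush_eye (a point): Centre of the hole of the pin_brush's hanging loop.
- blade_rake_eye (a point): Centre of the hole of the blade_rake's hanging loop.
- slicker_eye (a point): Centre of the hole of the slicker's hanging loop.
- rack: Drying rack, fixed: an aluminium rail (30 x 370 x 30 mm, centre line 240 above the table) on two posts at its ends, with four steel pegs on the side facing the robot. Origin on the table under the middle of the rail's front; x to the back, y along the rail.
- peg1 (a point): Peg 1 of 4, counted from the robot's right, 80 mm apart. Steel rod 8 mm thick that leaves the rail level towards the robot for 50 mm, then turns up 30 mm (leaning 4 mm outwards) as an end stop. This point: axis of the level part, 20 mm behind the bend; axes as the rack's. Tools hang by the loop from the level part.
- peg2 (a point): Peg 2 of 4, counted from the robot's right, 80 mm apart. Steel rod 8 mm thick that leaves the rail level towards the robot for 50 mm, then turns up 30 mm (leaning 4 mm outwards) as an end stop. This point: axis of the level part, 20 mm behind the bend; axes as the rack's. Tools hang by the loop from the level part.
- peg3 (a point): Peg 3 of 4, counted from the robot's right, 80 mm apart. Steel rod 8 mm thick that leaves the rail level towards the robot for 50 mm, then turns up 30 mm (leaning 4 mm outwards) as an end stop. This point: axis of the level part, 20 mm behind the bend; axes as the rack's. Tools hang by the loop from the level part.
- peg4 (a point): Peg 4 of 4, counted from the robot's right, 80 mm apart. Steel rod 8 mm thick that leaves the rail level towards the robot for 50 mm, then turns up 30 mm (leaning 4 mm outwards) as an end stop. This point: axis of the level part, 20 mm behind the bend; axes as the rack's. Tools hang by the loop from the level part.
- power (a joint): Power lever of the rack: 0 = off, leaning to the -x side of its block (towards the robot); 1.0 rad = on, leaning to the +x side; stays where it is left.
- power_tip (a point): Centre of the white ball (26 mm across) at the end of the power lever, 90 mm from the hinge axis, which runs along y 22 mm above the table.
- power_base: Fixed grey block (70 x 50 x 25 mm) of the power lever, origin under its centre, below the hinge axis; the lever swings in its x-z plane.
- turntable: Round wooden turntable, locked, 320 mm across, top 25 mm above the table; some of the tools lie on it. Origin on the table at its centre.
- tub: Closed white tub, 52 across, on the turntable, 45 tall mm; a bystander. Origin at the centre of its underside.
- dish: Small glass dish, 72 across, 28 tall mm; a bystander. Origin at the centre of its underside.
- spray: White bottle, 60 across, 170 tall mm; a bystander. Origin at the centre of its underside.
- jar: Amber jar, 70 across, 80 tall mm; a bystander. Origin at the centre of its underside.
- bowl: Steel bowl, 120 across, 50 tall mm; a bystander. Origin at the centre of its underside.
- tin: Aluminium tin, 66 across, 60 tall mm; a bystander. Origin at the centre of its underside.
Mind the look-alikes: they are no part of the job. Leave any blue look-alike of the comb alone.

How it is judged:
By the outcome, as a careful person would: the job done as asked, in the order asked, and still so for the second after the job is handed in, with the robot touching nothing.
Of comb, pin_brush, blade_rake, slicker only 3 to 4 are there at a start; the rules pass over those that are not, and their reading is None.
At some moment in a run one of comb, pin_brush, blade_rake, slicker may be knocked a few centimetres aside while the robot is not near it.
It also fails if it takes over 210 s, if anything falls off the work surface, if the arm or the gripper's body presses on something with over 40 N, if the wrist force passes 120 N, or if a joint passes its speed limit or range.

## Working session

There is one attempt and no reset: what is moved stays moved. The work goes in short steps, Python scripts to look and compute and a shell command to move; the robot and the scene stay as the last step left them, time stands still between calls to the robot, and variables do not carry over. Pictures are saved under pics/ and viewed, at most 14 in all, crops included, and the job is handed in when it is done.

```bash
mkdir -p pics; ls
cat > h.py <<'E'
import numpy as np, cv2, json
from cell import status, get_image, ctrl, models
def px2w(p,u,v,z=None):
    # z: depth mm along the optical axis
    if z is None: z=p['z_map'][int(round(v)),int(round(u))]
    c=np.array([(u-p['cx'])/p['fx']*z,-(v-p['cy'])/p['fy']*z,-z])
    return np.array(p['rotation'])@c+np.array(p['position'])
def cloud(p):
    H,W=p['z_map'].shape
    u,v=np.meshgrid(np.arange(W),np.arange(H)); z=p['z_map']
    c=np.stack([(u-p['cx'])/p['fx']*z,-(v-p['cy'])/p['fy']*z,-z],-1)
    w=c@np.array(p['rotation']).T+np.array(p['position']); w[z==0]=np.nan
    return w
def w2px(p,w):
    c=np.array(p['rotation']).T@(np.array(w)-np.array(p['position']))
    return p['cx']+p['fx']*c[0]/-c[2], p['cy']-p['fy']*c[1]/-c[2]
def save(p,name,rect=None,s=1):
    im=p['color'][:,:,::-1]
    if rect: im=im[rect[1]:rect[3],rect[0]:rect[2]]
    cv2.imwrite('pics/'+name,cv2.resize(im,None,fx=s,fy=s,interpolation=cv2.INTER_CUBIC))
E
python3 - <<'E'
from h import *
s=status.read_state(); print({k:np.round(v,3).tolist() for k,v in s.items()})
for n in ('top','side'):
    p=get_image(n); save(p,n+'0.png',s=1.4)
    print(n,p.keys(),p['fx'],p['cx'],p['cy'],np.round(p['position']),np.round(p['rotation'],3).tolist())
    for k in ['comb','pin_brush','blade_rake','slicker','rack','power','power_base','turntable']:
        print(k,[(np.round(b['rect']).tolist(),round(b['score'],2)) for b in models.boxes_of(p,k)][:3])
E
```

```text
pics
{'clock': 0.0, 'qpos': [-1.314, 0.629, 0.038, 1.518, -0.027, 0.996, -0.02], 'qd': [-0.0, 0.0, 0.003, 0.001, 0.002, 0.0, 0.0], 'tau': [-0.001, -56.34, 1.226, -19.344, 0.011, 0.011, 0.0], 'eef_pos': [205.96, 615.837, 230.395], 'tool_rot': [-3.14, 0.0, 2.819], 'force': [0.568, -0.753, 0.375], 'torque': [-0.039, 0.028, -0.023], 'gripper_force': 0.0, 'width': 85.265}
top dict_keys(['color', 'z_map', 'fx', 'fy', 'cx', 'cy', 'position', 'rotation', 'shot']) 490.47064556685956 282.7280459915216 219.22673243391154 [ 258.  -25. 1628.] [0.197, 0.023, -1.592]
comb [([370.0, 245.0, 422.0, 277.0], 0.85), ([214.0, 276.0, 255.0, 300.0], 0.61)]
pin_brush [([348.0, 228.0, 399.0, 251.0], 0.61)]
blade_rake [([277.0, 228.0, 299.0, 279.0], 0.66)]
slicker []
rack [([187.0, 147.0, 308.0, 223.0], 0.74)]
power []
power_base [([162.0, 242.0, 194.0, 268.0], 0.83), ([154.0, 162.0, 187.0, 200.0], 0.59)]
turntable [([329.0, 194.0, 424.0, 286.0], 0.95), ([187.0, 145.0, 308.0, 221.0], 0.66), ([374.0, 151.0, 391.0, 175.0], 0.35)]
side dict_keys(['color', 'z_map', 'fx', 'fy', 'cx', 'cy', 'position', 'rotation', 'shot']) 420.25381137175174 280.4116259374682 205.47131828533966 [  -2. -793.  931.] [0.908, -0.012, -0.621]
comb [([282.0, 320.0, 356.0, 359.0], 0.92), ([293.0, 289.0, 358.0, 328.0], 0.74), ([181.0, 221.0, 200.0, 258.0], 0.57)]
pin_brush [([293.0, 290.0, 357.0, 327.0], 0.64)]
blade_rake [([223.0, 250.0, 278.0, 270.0], 0.89)]
slicker []
rack [([236.0, 135.0, 344.0, 242.0], 0.57), ([346.0, 247.0, 373.0, 263.0], 0.35)]
power [([224.0, 249.0, 276.0, 270.0], 0.62), ([197.0, 172.0, 198.0, 196.0], 0.42)]
power_base [([190.0, 173.0, 211.0, 212.0], 0.71)]
turntable [([265.0, 268.0, 387.0, 373.0], 0.91)]
```

```bash
python3 - <<'E'
s=open('h.py').read()
s=s.replace("def px2w","from scipy.spatial.transform import Rotation as Ro\n_g=get_image\ndef get_image(n):\n    p=dict(_g(n)); p['rotation']=Ro.from_euler('xyz',p['rotation']).as_matrix(); return p\ndef px2w",1)
open('h.py','w').write(s)
E
python3 - <<'E'
from h import *
for n in ('top','side'):
    p=get_image(n); c=cloud(p); print(n, np.nanmedian(c[...,2]), [np.round(px2w(p,u,v)) .tolist() for u,v in ((285,255),(300,340),(400,100))])
E
```

```text
top -2.848156118553561 [[460.0, 1.0, 15.0], [185.0, -41.0, 7.0], [1351.0, -601.0, -761.0]]
side 2.0493677187167805 [[566.0, -43.0, 0.0], [398.0, -334.0, 41.0], [2438.0, 1069.0, -359.0]]
```

View pics/top0.png

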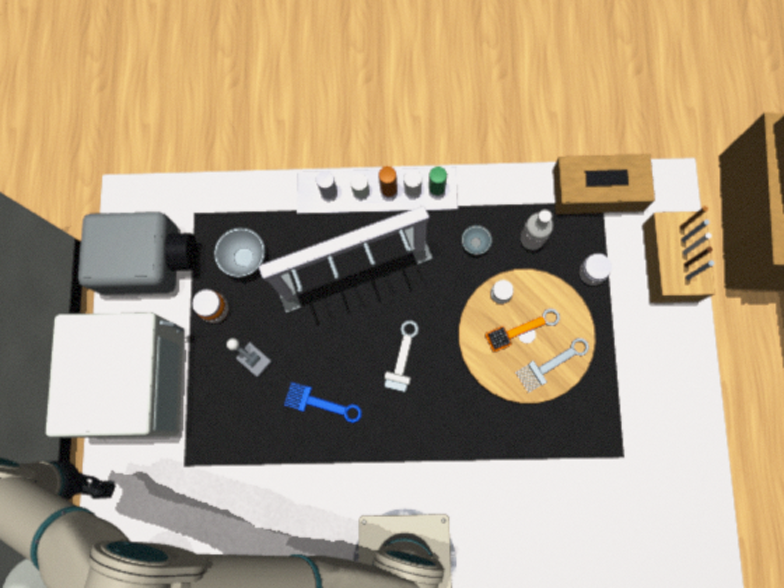

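View pics/side0.png

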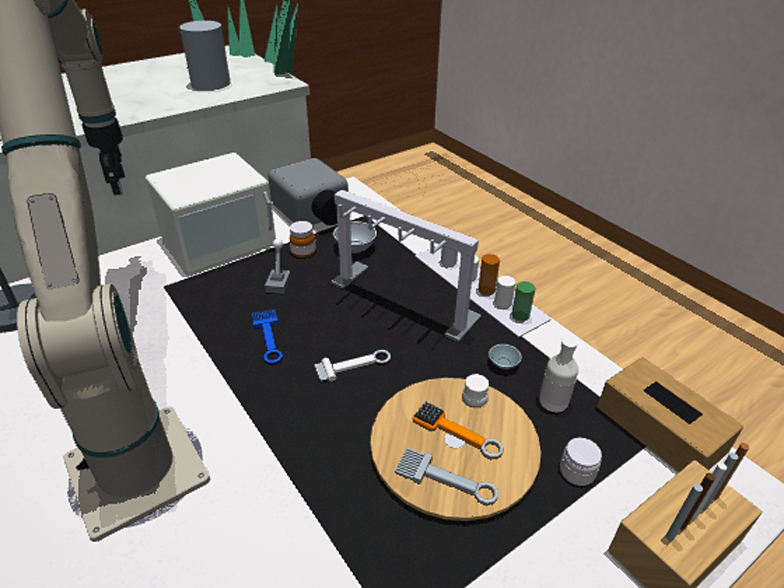

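The pictures show the steel comb (top ~555,365; side ~445,475), the orange pin brush (top ~520,330) on the turntable, and the white blade rake (top ~402,355) on the mat. The slicker is absent. The blue comb (top ~322,402) is the look-alike. The rack is rotated by about 19°, and the lever ball (232,343) leans away from the robot, so it's on. Next I'll measure them.

```bash
cat > meas.py <<'E'
from h import *
def masks(p):
    hsv=cv2.cvtColor(p['color'],cv2.COLOR_RGB2HSV); return hsv
def tool(P,name,lo,hi,zmin,zmax,cond):
    """oriented tool from both views; lo/hi xy world box"""
    out={}
    for n,p in P.items():
        c=cloud(p); h=cv2.cvtColor(p['color'],cv2.COLOR_RGB2HSV).astype(int)
        m=(c[...,0]>lo[0])&(c[...,0]<hi[0])&(c[...,1]>lo[1])&(c[...,1]<hi[1])&(c[...,2]>zmin)&(c[...,2]<zmax)&cond(h)
        k,l,s,_=cv2.connectedComponentsWithStats(cv2.morphologyEx(m.astype(np.uint8),cv2.MORPH_CLOSE,np.ones((3,3))))
        if k<2: print(name,n,'none'); continue
        m&=l==1+np.argmax(s[1:,4])
        q=c[m]; mu=np.median(q,0); w,v=np.linalg.eigh(np.cov((q-mu)[:,:2].T)); d=v[:,1]
        t=(q-mu)[:,:2]@d; e=(q-mu)[:,:2]@np.array([-d[1],d[0]])
        a,b=np.percentile(t,[.5,99.5]); wa=np.ptp(e[t<a+40]); wb=np.ptp(e[t>b-40])
        if wb>wa: d=-d; a,b=-b,-a; t=-t; e=-e
        # axis through the handle centre only
        hm=(t>b-125)&(t<b-45); f=np.polyfit(t[hm],e[hm],1)
        d2=d+f[0]*np.array([-d[1],d[0]]); d2/=np.linalg.norm(d2)
        base=mu[:2]+np.array([-d[1],d[0]])*f[1]
        org=base+d2*(b-95)
        print(name,n,'N',m.sum(),'len',round(b-a),'org',np.round(org),'eye',np.round(org+75*d2),'yaw',round(np.arctan2(d2[1],d2[0]),3),'zhandle',np.round(np.median(q[hm][:,2]),1))
        out[n]=(org,d2)
    return out
E
cat > m1.py <<'E'
from meas import *
P={n:get_image(n) for n in ('top','side')}
for n,p in P.items():
    c=cloud(p); b=models.boxes_of(p,'turntable')[0]['rect']; print(n,'turntable',np.round(px2w(p,(b[0]+b[2])/2,(b[1]+b[3])/2)))
    m=(abs(c[...,0]-450)<250)&(abs(c[...,1])<400); print('table z',np.round(np.nanpercentile(c[m][:,2],[20,40,60]),1))
    # ball: white, z 80-130 ; rail top
    m=(c[...,2]>75)&(c[...,2]<130)&(c[...,1]>150)&(c[...,1]<420)&(c[...,0]>300)&(c[...,0]<560); q=c[m]; print(n,'ball',m.sum(),np.round(q.mean(0)) if len(q) else '',np.round(np.ptp(q,0)) if len(q) else '')
    m=(c[...,2]>225)&(c[...,2]<275)&(c[...,0]>450)&(c[...,0]<850)&(c[...,1]>-250)&(c[...,1]<350); q=c[m]
    h=cv2.minAreaRect(q[:,:2].astype(np.float32)); print(n,'rail all',len(q),np.round(h[0]),np.round(h[1]),round(h[2],1))
    q=q[q[:,2]>246]; h=cv2.minAreaRect(q[:,:2].astype(np.float32)); print(n,'rail top',len(q),np.round(np.median(q,0)),np.round(h[0]),np.round(h[1]),round(h[2],1))
tool(P,'brush',(250,-600),(650,-150),20,80,lambda h:(h[...,0]>5)&(h[...,0]<16)&(h[...,1]>225))
tool(P,'rake',(300,-150),(650,150),5,60,lambda h:(h[...,2]>110))
tool(P,'comb',(200,-600),(650,-150),28,60,lambda h:(h[...,1]<90))
for n,p in P.items(): print(n,[np.round(w2px(p,q)).tolist() for q in ([450,-330,25],[600,0,240])])
E
python3 m1.py
```

```text
top turntable [ 514. -295.   35.]
table z [-2.6  0.1  3. ]
top ball 64 [485. 373. 106.] [25. 24. 43.]
top rail all 1691 [648.  99.] [ 89. 370.] 19.6
top rail top 1317 [670. 109. 253.] [649.  99.] [ 89. 370.] 19.5
side turntable [ 503. -315.   27.]
table z [0.2 1.6 3.3]
side ball 62 [484. 368. 101.] [25. 25. 45.]
side rail all 1476 [650.  98.] [ 93. 372.] 19.6
side rail top 906 [672.  86. 255.] [650.  98.] [ 93. 371.] 19.6Traceback (most recent call last):
  File "m1.py", line 11, in <module>
    tool(P,'brush',(250,-600),(650,-150),20,80,lambda h:(h[...,0]>5)&(h[...,0]<16)&(h[...,1]>225))
    ~~~~^^^^^^^^^^^^^^^^^^^^^^^^^^^^^^^^^^^^^^^^^^^^^^^^^^^^^^^^^^^^^^^^^^^^^^^^^^^^^^^^^^^^^^^^^^
  File "meas.py", line 18, in tool
    hm=(t>b-125)&(t<b-45); f=np.polyfit(t[hm],e[hm],1)
                             ~~~~~~~~~~^^^^^^^^^^^^^^^
    raise TypeError("expected non-empty vector for x")
TypeError: expected non-empty vector for x
```

```bash
cat > m1.py <<'E'
from meas import *
P={n:get_image(n) for n in ('top','side')}
org=np.array([662,103.]);u=np.array([np.cos(.342),np.sin(.342)]);v=np.array([-u[1],u[0]])
for n,p in P.items():
    c=cloud(p)
    X=(c[...,:2]-org)@u; Y=(c[...,:2]-org)@v; Z=c[...,2]
    for i,y in enumerate((-120,-40,40,120)):
        m=(X<-8)&(X>-70)&(abs(Y-y)<25)&(Z>210)&(Z<300); m2=m&(X<-44)
        lev=m&(X>-40)
        print(n,'peg',i+1,m.sum(),'Y',np.round(np.median(Y[m]),1),'xmin',np.round(X[m].min()),'zmax',np.round(Z[m].max()),'level z',np.round(np.percentile(Z[lev],[10,50,90])),'end x',np.round(np.median(X[m2]),1))
    m=(Z>15)&(Z<35)&(c[...,0]>400)&(c[...,0]<540)&(c[...,1]>270)&(c[...,1]<420); q=c[m]
    r=cv2.minAreaRect(q[:,:2].astype(np.float32)); print(n,'base',m.sum(),np.round(r[0]),np.round(r[1]),round(r[2],1))
    for nm,(w) in dict(brush=(514,-260,30),comb=(460,-370,30)).items():
        a,b=map(int,w2px(p,w)); h=cv2.cvtColor(p['color'],cv2.COLOR_RGB2HSV); print(nm,(a,b),h[b-4:b+5:2,a-4:a+5:4].tolist())
R=lambda *a: print() or tool(*a)
for a in [(P,'rake',(300,-150),(650,150),5,60,lambda h:(h[...,2]>110)),
 (P,'brush',(250,-600),(650,-150),28,80,lambda h:h[...,1]>-1),]:
    try: tool(*a)
    except Exception as e: print(a[1],e)
for n,p in P.items():
    c=cloud(p); m=(c[...,2]>31)&(c[...,2]<65)&(np.hypot(c[...,0]-505,c[...,1]+305)<160)
    k,l,s,ce=cv2.connectedComponentsWithStats(m.astype(np.uint8)); print(n,[(r.tolist()) for r in s[1:] if r[4]>15])
    cv2.imwrite('pics/m_%s.png'%n,m*255)
    b=[int(t) for t in models.boxes_of(p,'turntable')[0]['rect']]; 
    z=cv2.resize(p['color'][b[1]:b[3],b[0]:b[2],::-1],(400,400)); z2=cv2.resize((m*255).astype(np.uint8)[b[1]:b[3],b[0]:b[2]],(400,400)); cv2.imwrite('pics/tt_%s.png'%n,np.hstack([z,cv2.cvtColor(z2,8)]))
E
python3 m1.py; python3 -c "
import cv2,numpy as np
cv2.imwrite('pics/tt.png',cv2.resize(np.vstack([cv2.imread('pics/tt_%s.png'%n) for n in ('top','side')]),(600,600)))"
```

```text
top peg 1 41 Y -118.4 xmin -58.0 zmax 274.0 level z [238. 243. 247.] end x -56.0
top peg 2 43 Y -39.1 xmin -58.0 zmax 277.0 level z [237. 242. 245.] end x -55.9
top peg 3 43 Y 40.7 xmin -58.0 zmax 277.0 level z [239. 243. 248.] end x -54.4
top peg 4 44 Y 120.0 xmin -59.0 zmax 275.0 level z [238. 244. 247.] end x -54.1
top base 283 [462. 347.] [69. 50.] 48.6
brush (363, 236) [[[17, 142, 223], [19, 120, 234], [18, 125, 228]], [[12, 97, 108], [19, 128, 229], [17, 216, 229]], [[3, 48, 59], [18, 238, 241], [20, 255, 244]], [[100, 26, 59], [18, 255, 235], [20, 255, 243]], [[75, 14, 71], [16, 255, 205], [15, 196, 219]]]
comb (398, 251) [[[18, 128, 214], [18, 130, 223], [19, 126, 224]], [[18, 124, 226], [18, 129, 220], [18, 129, 219]], [[20, 124, 235], [17, 128, 220], [16, 55, 184]], [[21, 121, 240], [16, 88, 198], [95, 22, 216]], [[18, 112, 226], [99, 20, 214], [100, 26, 218]]]
side peg 1 47 Y -121.3 xmin -57.0 zmax 275.0 level z [242. 243. 245.] end x -53.1
side peg 2 46 Y -42.5 xmin -58.0 zmax 274.0 level z [242. 243. 246.] end x -53.5
side peg 3 47 Y 37.7 xmin -58.0 zmax 276.0 level z [2
[... 584 characters left out ...]
, 29, 205], [103, 30, 196], [102, 35, 196]], [[103, 26, 175], [102, 31, 207], [101, 27, 196]]]
rake top N 382 len 165 org [453.  -4.] eye [525. -24.] yaw -0.275 zhandle 12.1
rake side N 353 len 164 org [455.  -6.] eye [528. -24.] yaw -0.245 zhandle 13.5
brush top N 1334 len 279 org [ 497. -260.] eye [ 494. -185.] yaw 1.607 zhandle 36.4
brush side N 896 len 187 org [ 436. -357.] eye [ 474. -422.] yaw -1.049 zhandle 38.3
top [[350, 203, 16, 14, 68], [347, 221, 54, 31, 436], [368, 242, 53, 36, 348]]
side [[330, 275, 19, 15, 159], [295, 286, 65, 41, 650], [282, 320, 74, 40, 763]][ WARN:0@3.756] global loadsave.cpp:1063 imwrite_ Unsupported depth image for selected encoder is fallbacked to CV_8U.
```

View pics/tt.png

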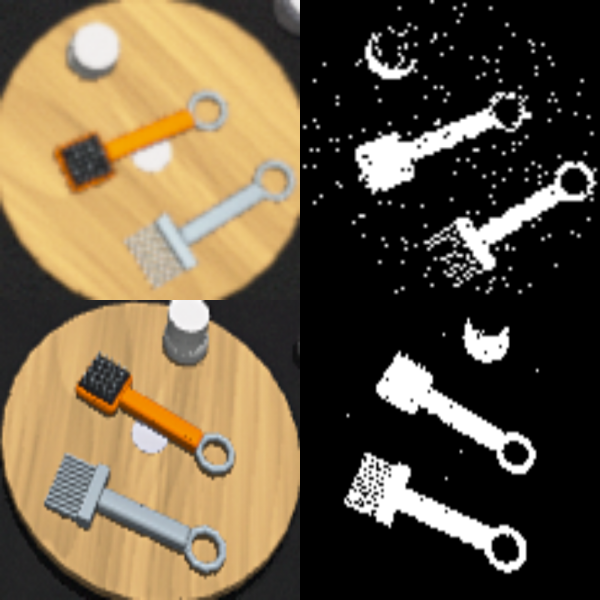

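The crops confirm it: the orange brush and the all-steel comb lie on the turntable with their loops to the right. The pegs are at rack y ±40 and ±120, with the rod axis at z≈240. The lever block is at (462,345) with its axis at 49°.

```bash
cat > m2.py <<'E'
from meas import *
import sys
def run(names=('brush','comb','rake')):
    P={n:get_image(n) for n in ('top','side')}
    d=lambda z0:None
    r={}
    for nm in names:
        try:
            if nm=='rake': r[nm]=tool(P,nm,(300,-150),(620,150),5,45,lambda h:h[...,2]>110)
            elif nm=='brush': r[nm]=tool(P,nm,(350,-480),(650,-150),30,65,lambda h:(h[...,1]>200)|((h[...,1]<110)&(h[...,2]>0)))if 0 else split(P,nm)
            else: r[nm]=split(P,nm)
        except Exception as e: print(nm,repr(e))
    return P,r
def split(P,nm):
    for n,p in P.items():
        c=cloud(p); m=(c[...,2]>31)&(c[...,2]<65)&(np.hypot(c[...,0]-505,c[...,1]+305)<170)
        k,l,s,_=cv2.connectedComponentsWithStats(m.astype(np.uint8))
        hsv=cv2.cvtColor(p['color'],cv2.COLOR_RGB2HSV)
        best=None
        for i in range(1,k):
            if s[i,4]<150: continue
            mm=l==i; org=((hsv[...,1]>200)&mm).sum()/s[i,4]; q=c[mm]
            if np.ptp(q[:,0])+np.ptp(q[:,1])<110: continue
            if (org>.2)==(nm=='brush'): best=q
        if best is None: print(nm,n,'none'); continue
        q=best; mu=np.median(q,0); w,v=np.linalg.eigh(np.cov((q-mu)[:,:2].T)); d=v[:,1]
        if (np.mean(((q-mu)[:,:2]@d)**3))>0: d=-d   # long tail is towards the loop? checked below
        t=(q-mu)[:,:2]@d; e=(q-mu)[:,:2]@np.array([-d[1],d[0]])
        a,b=t.min(),t.max(); 
        if np.percentile(abs(e[t>b-40]),90)>np.percentile(abs(e[t<a+40]),90): d=-d;t=-t;e=-e;a,b=-b,-a
        b=np.percentile(t,99.7); hm=(t>b-125)&(t<b-45); f=np.polyfit(t[hm],e[hm],1); o=np.array([-d[1],d[0]])
        d2=d+f[0]*o; d2/=np.linalg.norm(d2); og=mu[:2]+o*f[1]+d2*(b-95)
        print(nm,n,'len',round(b-a),'org',np.round(og),'eye',np.round(og+75*d2),'yaw',round(np.arctan2(d2[1],d2[0]),3),'z',np.round(np.median(q[hm][:,2]),1))
if __name__=='__main__': run()
E
python3 m2.py
```

```text
brush top len 179 org [ 516. -285.] eye [ 544. -354.] yaw -1.184 z 37.5
brush side len 177 org [ 517. -287.] eye [ 545. -357.] yaw -1.185 z 38.7
comb top len 158 org [ 434. -352.] eye [ 471. -417.] yaw -1.05 z 37.1
comb side len 180 org [ 435. -355.] eye [ 472. -420.] yaw -1.049 z 38.5
rake top N 376 len 163 org [452.  -3.] eye [524. -22.] yaw -0.258 zhandle 12.9
rake side N 351 len 163 org [455.  -6.] eye [527. -24.] yaw -0.248 zhandle 14.1
```

```bash
python3 - <<'E'
from meas import *
for n in ('top','side'):
    p=get_image(n); c=cloud(p)
    m=(c[...,2]>60)&(c[...,2]<100)&(c[...,0]>515)&(c[...,0]<640)&(c[...,1]>350)&(c[...,1]<480); q=c[m]; print(n,'jar',m.sum(),np.round(q.min(0)),np.round(q.max(0)))
    for y0,y1 in ((430,480),(480,530),(530,800)):
        m=(c[...,1]>y0)&(c[...,1]<y1)&(c[...,0]>280)&(c[...,0]<800)&(c[...,2]>100); q=c[m]; print(y0,m.sum(),np.round(q.min(0)) if m.any() else '',np.round(q.max(0)) if m.any() else '')
E
python3 -m handwheel '[{"delta_pos":[0,-4,1],"yaw":0.118},{"delta_pos":[0,-4,1],"yaw":0.118},{"delta_pos":[0,-4,1],"yaw":0.118},{"delta_pos":[0,-4,1],"yaw":0.118},{"delta_pos":[1,-4,1],"yaw":0.118},{"delta_pos":[2,-1,0],"yaw":0.118},{"delta_pos":[2,-1,0],"yaw":0.118},{"delta_pos":[4,0,0],"yaw":0.118},{"delta_pos":[4,0,0],"yaw":0.118},{"delta_pos":[4,0,0],"yaw":0.118}]' -1
```

```text
top jar 296 [556. 417.  60.] [622. 479.  89.]
430 0  
480 1551 [290. 488. 100.] [747. 530. 207.]
530 9206 [288. 530. 100.] [800. 740. 209.]
side jar 180 [557. 415.  60.] [622. 480.  88.]
430 0  
480 1930 [289. 485. 100.] [747. 530. 206.]
530 3166 [288. 530. 100.] [799. 737. 206.]
clock: 2.43
eef_pos: [377.7, 396.9, 281.8]
tool_rot: [-3.142, 0.001, -2.278]
force: [-0.1, 1.4, 0.3]
width: 0.2
gripper_force: 0.0
```

```bash
python3 -m handwheel '[{"delta_pos":[3.6,0.4,0]},{"delta_pos":[3.6,0.4,0]},{"delta_pos":[3.6,0.3,0]},{"delta_pos":[3.4,0.3,0]},{"delta_pos":[0,0,-4]},{"delta_pos":[0,0,-4]},{"delta_pos":[0,0,-4]},{"delta_pos":[0,0,-4]},{"delta_pos":[0,0,-3.5]},{"delta_pos":[0,0,0]}]'
python3 -m handwheel '[{"delta_pos":[-1,-1.1,0]},{"delta_pos":[-1,-1.15,0]},{"delta_pos":[-1,-1.15,0]},{"delta_pos":[-1,-1.15,0]},{"delta_pos":[-1,-1.15,0]},{"delta_pos":[-0.5,-0.58,0]},{"delta_pos":[0,0,0]}]'
```

```text
schema error: expected keys delta_pos, yaw
schema error: expected keys delta_pos, yaw
```

```bash
python3 -m handwheel '[{"delta_pos":[3.6,0.4,0],"yaw":0},{"delta_pos":[3.6,0.4,0],"yaw":0},{"delta_pos":[3.6,0.3,0],"yaw":0},{"delta_pos":[3.4,0.3,0],"yaw":0},{"delta_pos":[0,0,-4],"yaw":0},{"delta_pos":[0,0,-4],"yaw":0},{"delta_pos":[0,0,-4],"yaw":0},{"delta_pos":[0,0,-4],"yaw":0},{"delta_pos":[0,0,-3.5],"yaw":0},{"delta_pos":[0,0,0],"yaw":0}]'
python3 -m handwheel '[{"delta_pos":[-1,-1.1,0],"yaw":0},{"delta_pos":[-1,-1.15,0],"yaw":0},{"delta_pos":[-1,-1.15,0],"yaw":0},{"delta_pos":[-1,-1.15,0],"yaw":0},{"delta_pos":[-1,-1.15,0],"yaw":0},{"delta_pos":[-0.5,-0.58,0],"yaw":0},{"delta_pos":[0,0,0],"yaw":0}]'
```

```text
clock: 3.27
eef_pos: [513.7, 407.2, 78.5]
tool_rot: [3.14, -0.014, -2.284]
force: [-1.6, -1.7, -0.9]
width: -0.1
gripper_force: 0.0
clock: 3.85
eef_pos: [463.0, 347.7, 87.9]
tool_rot: [-3.141, 0.001, -2.285]
force: [-0.1, -0.1, -0.2]
width: -0.2
gripper_force: 0.0
```

```bash
python3 -m handwheel '[{"delta_pos":[-0.4,-0.46,0],"yaw":0},{"delta_pos":[-0.4,-0.46,0],"yaw":0},{"delta_pos":[-0.3,-0.35,0],"yaw":0},{"delta_pos":[-0.2,-0.23,0],"yaw":0},{"delta_pos":[0,0,0],"yaw":0}]'
python3 -m handwheel '[{"delta_pos":[-0.1,-0.11,0],"yaw":0},{"delta_pos":[-0.1,-0.11,0],"yaw":0},{"delta_pos":[0,0,0],"yaw":0}]'
python3 -m handwheel '[{"delta_pos":[-0.1,-0.11,0],"yaw":0},{"delta_pos":[-0.1,-0.11,0],"yaw":0},{"delta_pos":[0,0,0],"yaw":0}]'
python3 - <<'E'
from h import *
p=get_image('side'); save(p,'lev1.png',(140,130,300,260),4)
E
```

```text
clock: 4.27
eef_pos: [450.4, 333.9, 86.3]
tool_rot: [3.142, 0.002, -2.284]
force: [2.6, 2.3, -0.8]
width: 0.0
gripper_force: 1.2
clock: 4.52
eef_pos: [450.3, 333.8, 86.5]
tool_rot: [-3.141, 0.007, -2.284]
force: [5.4, 5.1, -4.8]
width: -0.3
gripper_force: 3.7
clock: 4.77
eef_pos: [450.2, 333.8, 86.8]
tool_rot: [-3.141, 0.012, -2.284]
force: [7.8, 9.1, -7.8]
width: -0.0
gripper_force: 6.0
```

View pics/lev1.png

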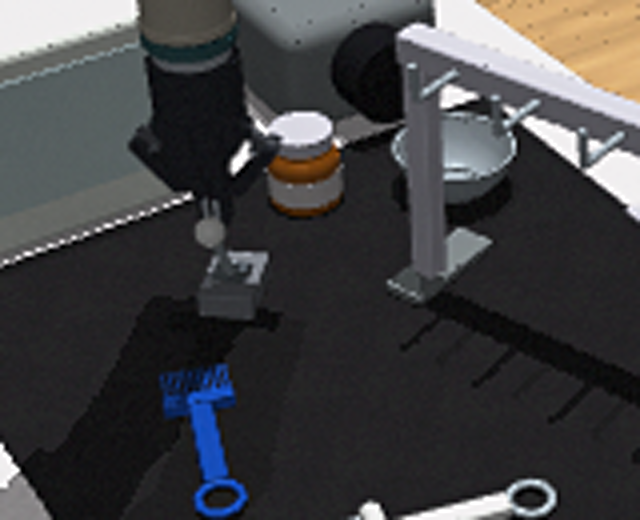

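The lever is against its stop on the robot side: the force rises with no further motion. Next I'll retreat and go above the rake.

```bash
python3 -m handwheel '[{"delta_pos":[0.8,0.9,0],"yaw":0},{"delta_pos":[0.8,0.9,0.5],"yaw":0},{"delta_pos":[0,0,4],"yaw":0},{"delta_pos":[0,0,4],"yaw":0},{"delta_pos":[0,-2,3],"yaw":-0.11},{"delta_pos":[0,-4,0],"yaw":-0.11},{"delta_pos":[0,-4,0],"yaw":-0.11},{"delta_pos":[0,-4,0],"yaw":-0.11},{"delta_pos":[0,-4,0],"yaw":-0.11},{"delta_pos":[0,-4,0],"yaw":-0.11}]'
python3 -m handwheel '[{"delta_pos":[-0.5,-4,0],"yaw":-0.11},{"delta_pos":[-0.5,-4,0],"yaw":-0.11},{"delta_pos":[0,-4,0],"yaw":-0.11},{"delta_pos":[0,-1.5,0],"yaw":-0.11},{"delta_pos":[0,0,0],"yaw":0},{"delta_pos":[0,0,0],"yaw":0}]' 1
python3 - <<'E'
from h import *
p=get_image('side')
c=cloud(p); m=(c[...,2]>60)&(c[...,2]<130)&(abs(c[...,0]-440)<60)&(abs(c[...,1]-330)<60); print('ball',np.round(c[m].mean(0)))
import m2; m2.run()
E
```

```text
clock: 5.65
eef_pos: [460.8, 124.9, 201.1]
tool_rot: [-3.141, -0.002, -2.95]
force: [1.2, 0.6, -0.2]
width: 0.3
gripper_force: 0.0
clock: 6.15
eef_pos: [451.4, -8.5, 201.0]
tool_rot: [-3.141, -0.001, 2.898]
force: [0.3, -0.1, 0.4]
width: 72.0
gripper_force: 0.0
ball [436. 311. 100.]
brush top len 178 org [ 516. -284.] eye [ 543. -354.] yaw -1.2 z 37.7
brush side len 177 org [ 517. -287.] eye [ 545. -357.] yaw -1.191 z 38.4
comb top len 183 org [ 436. -356.] eye [ 473. -421.] yaw -1.062 z 37.7
comb side len 180 org [ 435. -355.] eye [ 473. -420.] yaw -1.042 z 38.4
rake top N 74 len 102 org [ 460. -147.] eye [ 534. -143.] yaw 0.058 zhandle 24.5
rake side N 246 len 149 org [455.  -6.] eye [528. -24.] yaw -0.252 zhandle 13.9
```

```bash
python3 -m handwheel '[{"delta_pos":[0.1,0.4,-4],"yaw":0},{"delta_pos":[0,0,-4],"yaw":0},{"delta_pos":[0,0,-4],"yaw":0},{"delta_pos":[0,0,-4],"yaw":0},{"delta_pos":[0,0,-2],"yaw":0},{"delta_pos":[0,0,-1.0],"yaw":0},{"delta_pos":[0,0,-0.7],"yaw":0},{"delta_pos":[0,0,0],"yaw":0}]' 1
python3 -m handwheel '[{"delta_pos":[0,0,0],"yaw":0},{"delta_pos":[0,0,0],"yaw":0},{"delta_pos":[0,0,0],"yaw":0},{"delta_pos":[0,0,0],"yaw":0},{"delta_pos":[0,0,0],"yaw":0},{"delta_pos":[0,0,0],"yaw":0},{"delta_pos":[0,0,0],"yaw":0}]' -1
```

```text
clock: 6.97
eef_pos: [449.2, -0.5, 17.2]
tool_rot: [3.139, -0.013, 2.901]
force: [-0.3, 0.4, 0.3]
width: 85.4
gripper_force: 0.0
clock: 7.55
eef_pos: [450.0, -2.5, 19.1]
tool_rot: [3.139, -0.01, 2.898]
force: [0.1, 0.1, -0.4]
width: 0.9
gripper_force: 0.0
```

```bash
python3 -m handwheel '[{"delta_pos":[0.1,-0.1,1],"yaw":0},{"delta_pos":[0,0,0],"yaw":0},{"delta_pos":[0,0,0],"yaw":0},{"delta_pos":[0,0,0],"yaw":0},{"delta_pos":[0,0,0],"yaw":0},{"delta_pos":[0,0,0],"yaw":0},{"delta_pos":[0,0,-1],"yaw":0},{"delta_pos":[0,0,-0.8],"yaw":0},{"delta_pos":[0,0,-0.7],"yaw":0},{"delta_pos":[0,0,0],"yaw":0}]' 0.2
python3 -m handwheel '[{"delta_pos":[0,0,0],"yaw":0},{"delta_pos":[0,0,0],"yaw":0},{"delta_pos":[0,0,0],"yaw":0},{"delta_pos":[0,0,0],"yaw":0},{"delta_pos":[0,0,0],"yaw":0},{"delta_pos":[0,0,0],"yaw":0},{"delta_pos":[0,0,0],"yaw":0}]' -1
```

```text
clock: 8.38
eef_pos: [450.1, -3.4, 2.7]
tool_rot: [3.14, -0.013, 2.898]
force: [-0.6, 0.1, -0.2]
width: 51.4
gripper_force: 0.0
clock: 8.97
eef_pos: [451.0, -3.4, 4.3]
tool_rot: [3.139, -0.01, 2.898]
force: [-0.6, 0.4, 6.6]
width: 18.2
gripper_force: 59.4
```

```bash
python3 -m handwheel '[{"delta_pos":[0,0,1],"yaw":0},{"delta_pos":[0,0,2],"yaw":0},{"delta_pos":[0,0,3.5],"yaw":0},{"delta_pos":[0,0,3.5],"yaw":0},{"delta_pos":[0,0,3.5],"yaw":0},{"delta_pos":[0,0,3.5],"yaw":0},{"delta_pos":[0,0,3.5],"yaw":0},{"delta_pos":[0,0,3.5],"yaw":0},{"delta_pos":[0,0,3.5],"yaw":0},{"delta_pos":[0,0,3],"yaw":0}]'
python3 -m handwheel '[{"delta_pos":[0.5,2.5,0],"yaw":0.075},{"delta_pos":[0.5,2.5,0],"yaw":0.075},{"delta_pos":[0.5,2.5,0],"yaw":0.075},{"delta_pos":[0.5,2.5,0],"yaw":0.075},{"delta_pos":[0.5,2.5,0],"yaw":0.075},{"delta_pos":[0.5,2,0],"yaw":0.075},{"delta_pos":[0.5,1.5,0],"yaw":0.075},{"delta_pos":[0.5,1,0],"yaw":0.061},{"delta_pos":[0,0,0],"yaw":0},{"delta_pos":[0,0,0],"yaw":0}]'
cat > eye.py <<'E'
# loop's ring in rack coords near peg i: points with z in window, from both views
from h import *
import sys
org=np.array([662,103.]);u=np.array([np.cos(.342),np.sin(.342)]);v=np.array([-u[1],u[0]])
i=int(sys.argv[1]); y=-120+80*(i-1)
s=status.read_state(); T=np.array(s['eef_pos']); tr=T[:2]-org; print('TCP rack',np.round([tr@u,tr@v,T[2]],1),'yaw',round(s['tool_rot'][2],3),'w',round(s['width'],1),s['gripper_force'])
for n in ('top','side'):
    p=get_image(n); c=cloud(p); X=(c[...,:2]-org)@u; Y=(c[...,:2]-org)@v; Z=c[...,2]
    m=(abs(Z-T[2]-3)<14)&(abs(Y-y)<45)&(X>tr@u+35)&(X<tr@u+120); q=np.stack([X[m],Y[m],Z[m]],1)
    if len(q)<10: print(n,'few');continue
    e=np.percentile(q[:,0],98); g=q[q[:,0]>e-42]
    print(n,len(q),'loop end X',round(e,1),'eye X',round(e-20,1),'Y mid',np.round((np.percentile(g[:,1],2)+np.percentile(g[:,1],98))/2,1),'spanY',np.round(np.ptp(g[:,1])),'Z',np.round(np.median(g[:,2]),1),'handleY',np.round(np.median(q[q[:,0]<e-42][:,1]),1))
    if len(sys.argv)>2 and n=='side':
        a,b=map(int,w2px(p,[*(org-60*u+y*v),250])); a=max(a,100); b=max(b,75); save(p,sys.argv[2],(a-100,b-75,a+100,b+75),3)
E
python3 eye.py 4 hang1.png
```

```text
clock: 9.8
eef_pos: [450.7, -3.8, 311.0]
tool_rot: [3.139, -0.01, 2.898]
force: [2.1, 0.5, -0.9]
width: 18.0
gripper_force: 58.8
clock: 10.63
eef_pos: [490.5, 166.3, 308.5]
tool_rot: [3.14, -0.012, -2.8]
force: [-0.0, -1.0, -0.0]
width: 18.3
gripper_force: 58.8
TCP rack [-140.4  117.1  308.5] yaw -2.8 w 18.3 58.82779777050018
top few
side 89 loop end X -43.8 eye X -63.8 Y mid 112.1 spanY 42.0 Z 314.0 handleY 108.1
```

View pics/hang1.png

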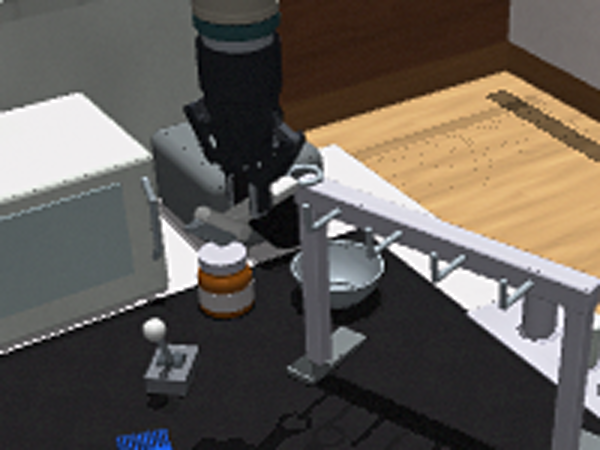

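```bash
python3 -m handwheel '[{"delta_pos":[0.5,0.5,0],"yaw":0},{"delta_pos":[0.55,0.45,0],"yaw":0},{"delta_pos":[0,0,0],"yaw":0},{"delta_pos":[0,0,0],"yaw":0}]'
python3 eye.py 4
python3 -m handwheel '[{"delta_pos":[0,0,-1],"yaw":0},{"delta_pos":[0,0,-1],"yaw":0},{"delta_pos":[0,0,-1],"yaw":0},{"delta_pos":[0,0,-1],"yaw":0},{"delta_pos":[0,0,-0.5],"yaw":0},{"delta_pos":[0,0,0],"yaw":0}]'
python3 eye.py 4 hang2.png
```

```text
clock: 11.07
eef_pos: [501.7, 176.2, 308.7]
tool_rot: [3.139, -0.011, -2.799]
force: [0.3, -0.5, -0.7]
width: 18.3
gripper_force: 58.8
TCP rack [-126.4  122.7  308.7] yaw -2.799 w 18.3 58.82645666599274
top few
side 89 loop end X -28.9 eye X -48.9 Y mid 118.8 spanY 39.0 Z 314.0 handleY 115.0
clock: 11.67
eef_pos: [500.3, 175.8, 262.1]
tool_rot: [3.139, -0.014, -2.799]
force: [0.2, 0.7, -0.6]
width: 18.1
gripper_force: 58.8
TCP rack [-127.9  122.8  262.1] yaw -2.799 w 18.1 58.81681501865387
top few
side 94 loop end X -28.9 eye X -48.9 Y mid 119.3 spanY 37.0 Z 267.6 handleY 114.1
```

View pics/hang2.png

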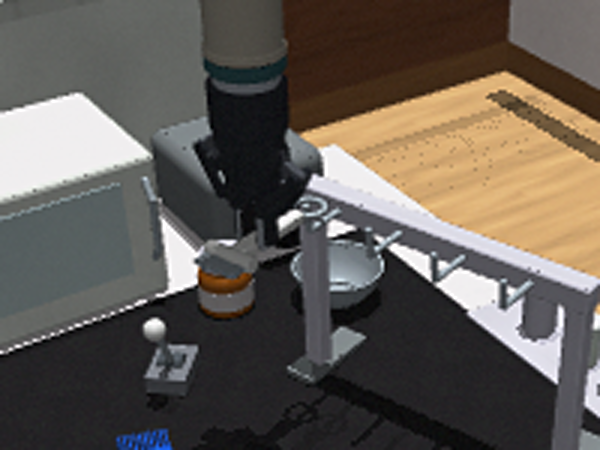

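The loop encircles the post of peg 4 without contact. I'll lower it onto the level part, then pivot the tool part of the way down before releasing.

```bash
python3 -m handwheel '[{"delta_pos":[0.1,0,-0.5],"yaw":0},{"delta_pos":[0,0,-0.5],"yaw":0},{"delta_pos":[0,0,-0.4],"yaw":0},{"delta_pos":[0,0,-0.3],"yaw":0},{"delta_pos":[0,0,0],"yaw":0}]'
python3 -m handwheel '[{"delta_pos":[0,0,-0.3],"yaw":0},{"delta_pos":[0,0,-0.3],"yaw":0},{"delta_pos":[0,0,-0.3],"yaw":0},{"delta_pos":[0.05,0,-0.3],"yaw":0},{"delta_pos":[0.1,0,-0.3],"yaw":0},{"delta_pos":[0,0,0],"yaw":0}]'
python3 eye.py 4
```

```text
clock: 12.18
eef_pos: [501.9, 176.0, 246.1]
tool_rot: [3.139, -0.012, -2.799]
force: [-0.1, -0.3, -1.4]
width: 18.1
gripper_force: 58.8
clock: 12.68
eef_pos: [505.3, 176.3, 231.9]
tool_rot: [3.14, -0.008, -2.799]
force: [2.0, 1.3, 4.0]
width: 18.1
gripper_force: 59.4
TCP rack [-123.1  121.6  231.9] yaw -2.799 w 18.1 59.37855541706085
top few
side 67 loop end X -6.1 eye X -26.1 Y mid 116.5 spanY 32.0 Z 245.4 handleY 112.8
```

```bash
python3 -m handwheel '[{"delta_pos":[0.1,0.03,-0.4],"yaw":0},{"delta_pos":[0.1,0.04,-0.4],"yaw":0},{"delta_pos":[0.1,0.04,-0.4],"yaw":0},{"delta_pos":[0.15,0.05,-0.4],"yaw":0},{"delta_pos":[0.15,0.05,-0.4],"yaw":0},{"delta_pos":[0.2,0.07,-0.4],"yaw":0},{"delta_pos":[0.2,0.07,-0.4],"yaw":0},{"delta_pos":[0.2,0.07,-0.4],"yaw":0},{"delta_pos":[0,0,0],"yaw":0}]'
python3 eye.py 4 hang3.png
```

```text
clock: 13.53
eef_pos: [514.5, 179.7, 198.2]
tool_rot: [3.139, -0.015, -2.799]
force: [-3.5, -2.6, -1.0]
width: 18.2
gripper_force: 58.7
TCP rack [-113.2  121.7  198.2] yaw -2.799 w 18.2 58.6681205034256
top few
side few
```

```bash
python3 -m handwheel '[{"delta_pos":[0,0,0],"yaw":0},{"delta_pos":[0,0,0],"yaw":0},{"delta_pos":[0,0,0],"yaw":0},{"delta_pos":[0,0,0],"yaw":0},{"delta_pos":[0,0,0],"yaw":0},{"delta_pos":[0,0,0],"yaw":0},{"delta_pos":[0,0,0],"yaw":0},{"delta_pos":[0,0,0],"yaw":0}]' 0.3
python3 -m handwheel '[{"delta_pos":[-2,-0.7,0],"yaw":0},{"delta_pos":[-2,-0.7,2],"yaw":0},{"delta_pos":[-2,-0.7,3],"yaw":0},{"delta_pos":[0,-3,3],"yaw":0},{"delta_pos":[0,-3,2],"yaw":0},{"delta_pos":[0,-3,0],"yaw":0},{"delta_pos":[0,-3,0],"yaw":0}]'
python3 - <<'E'
from h import *
p=get_image('side'); save(p,'hang3.png',(170,110,370,260),4)
E
```

```text
clock: 14.3
eef_pos: [516.0, 180.3, 199.9]
tool_rot: [3.139, -0.01, -2.799]
force: [-0.4, 0.1, -0.7]
width: 55.4
gripper_force: 0.0
clock: 14.88
eef_pos: [456.6, 38.8, 300.9]
tool_rot: [3.139, -0.007, -2.798]
force: [0.2, -0.1, -0.4]
width: 55.3
gripper_force: 0.0
```

View pics/hang3.png

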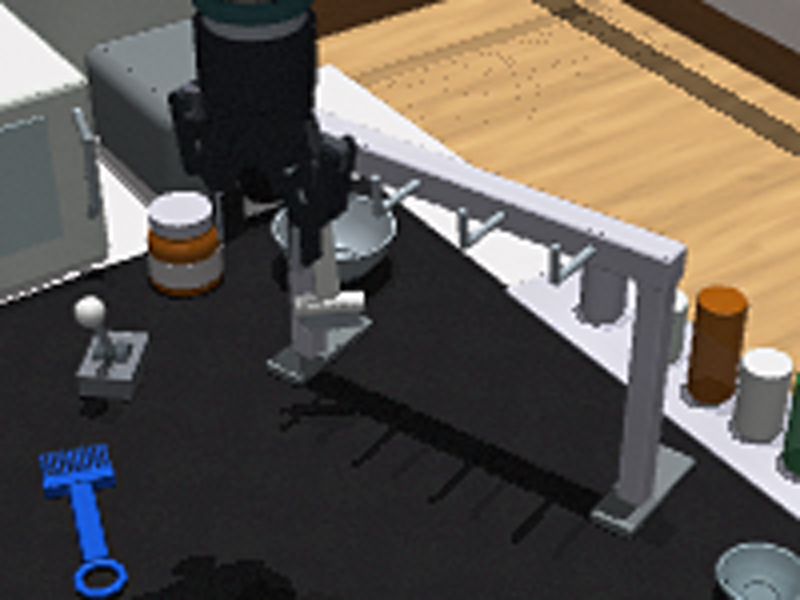

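The rake hangs on peg 4. Next is the brush, so I'll check its pose, the tub and the comb again while moving over.

```bash
python3 -m handwheel '[{"delta_pos":[0.5,-2.5,0],"yaw":-0.118},{"delta_pos":[0.5,-2.5,0],"yaw":-0.118},{"delta_pos":[0.5,-2.5,0],"yaw":-0.118},{"delta_pos":[0.5,-2.5,0],"yaw":-0.118},{"delta_pos":[0.5,-2.5,0],"yaw":-0.118},{"delta_pos":[0.5,-2.5,0],"yaw":-0.118},{"delta_pos":[0.5,-2.5,0],"yaw":-0.118},{"delta_pos":[0.5,-2.5,0],"yaw":-0.118},{"delta_pos":[0.5,-2.5,0],"yaw":-0.118},{"delta_pos":[0.5,-2.5,0],"yaw":-0.118}]' 0
python3 - <<'E'
from h import *
for n in ('top','side'):
    p=get_image(n); c=cloud(p); m=(c[...,2]>58)&(c[...,2]<80)&(np.hypot(c[...,0]-530,c[...,1]+275)<110); q=c[m]; print(n,'tub',m.sum(),np.round(np.percentile(q,2,0)),np.round(np.percentile(q,98,0)))
    c=cloud(p); m=(c[...,2]>100)&(c[...,2]<180)&(abs(c[...,0]-640)<90)&(abs(c[...,1]+330)<90); q=c[m]; print(n,'spray',m.sum(),np.round(np.percentile(q,2,0)),np.round(np.percentile(q,98,0)))
import m2; m2.run()
E
```

```text
clock: 15.77
eef_pos: [506.2, -211.1, 299.1]
tool_rot: [3.139, -0.011, 2.299]
force: [0.4, 0.3, 0.4]
width: 42.8
gripper_force: 0.0Traceback (most recent call last):
  File "<stdin>", line 3, in <module>
    return _quantile_unchecked(
        a, q, axis, out, overwrite_input, method, keepdims, weights)
    return _ureduce(a,
                    func=_quantile_ureduce_func,
    ...<5 lines>...
                    overwrite_input=overwrite_input,
                    method=method)
    r = func(a, **kwargs)
    result = _quantile(arr,
                       quantiles=q,
    ...<2 lines>...
                       out=out,
                       weights=wgt)
    slices_having_nans = np.isnan(arr[-1, ...])
                                  ~~~^^^^^^^^^
IndexError: index -1 is out of bounds for axis 0 with size 0
```

Run:
```python
from h import *
p=get_image('side'); c=cloud(p)
for nm,m in (('tub',(c[...,2]>58)&(c[...,2]<80)&(np.hypot(c[...,0]-560,c[...,1]+255)<80)),('spray',(c[...,2]>100)&(c[...,2]<180)&(abs(c[...,0]-650)<80)&(abs(c[...,1]+330)<90))):
    q=c[m]; print(nm,m.sum(),np.round(np.percentile(q,2,0)) if m.sum() else '',np.round(np.percentile(q,98,0)) if m.sum() else '')
import m2; m2.run(('brush','comb'))
```

```text
tub 211 [ 585. -266.   59.] [ 628. -223.   73.]
spray 82 [ 721. -350.  101.] [ 730. -315.  122.]
brush top len 84 org [ 466. -205.] eye [ 503. -270.] yaw -1.052 z 39.4
brush side len 178 org [ 517. -287.] eye [ 544. -357.] yaw -1.198 z 38.8
comb top len 179 org [ 434. -351.] eye [ 471. -416.] yaw -1.043 z 38.2
comb side len 180 org [ 435. -355.] eye [ 473. -420.] yaw -1.047 z 38.6
```

```bash
python3 -m handwheel '[{"delta_pos":[0.4,-2.5,0],"yaw":-0.118},{"delta_pos":[0.4,-2.5,0],"yaw":-0.118},{"delta_pos":[0.3,-2.5,0],"yaw":-0.116},{"delta_pos":[0,0,-3.5],"yaw":0},{"delta_pos":[0,0,-3.5],"yaw":0},{"delta_pos":[0,0,-3.5],"yaw":0},{"delta_pos":[0,0,-3.5],"yaw":0},{"delta_pos":[0,0,-3.5],"yaw":0},{"delta_pos":[0,0,-3.5],"yaw":0},{"delta_pos":[0,0,0],"yaw":0}]' 0.2
python3 -m handwheel '[{"delta_pos":[0,0,0],"yaw":0}]'
```

```text
clock: 16.8
eef_pos: [514.3, -279.7, 83.2]
tool_rot: [-3.139, -0.022, 1.955]
force: [0.3, 1.4, 0.6]
width: 51.3
gripper_force: 0.0
clock: 16.88
eef_pos: [516.4, -283.2, 88.4]
tool_rot: [3.141, -0.014, 1.954]
force: [0.3, -0.4, 0.6]
width: 51.0
gripper_force: 0.0
```

```bash
python3 -m handwheel '[{"delta_pos":[0,0,-2.5],"yaw":0},{"delta_pos":[0,0,-1.5],"yaw":0},{"delta_pos":[0,0,-1],"yaw":0},{"delta_pos":[0,0,-0.5],"yaw":0},{"delta_pos":[0,0,-0.5],"yaw":0},{"delta_pos":[0,0,0],"yaw":0},{"delta_pos":[0,0,0],"yaw":0}]'
python3 -m handwheel '[{"delta_pos":[0,0,0],"yaw":0},{"delta_pos":[0,0,0],"yaw":0},{"delta_pos":[0,0,0],"yaw":0},{"delta_pos":[0,0,0],"yaw":0},{"delta_pos":[0,0,0],"yaw":0},{"delta_pos":[0,0,0],"yaw":0},{"delta_pos":[0,0,0],"yaw":0}]' -1
```

```text
clock: 17.47
eef_pos: [517.2, -285.5, 29.8]
tool_rot: [3.139, -0.01, 1.952]
force: [0.1, -0.4, -0.2]
width: 51.4
gripper_force: 0.0
clock: 18.05
eef_pos: [517.3, -285.5, 30.1]
tool_rot: [3.138, -0.01, 1.952]
force: [-1.1, 0.4, 6.6]
width: 18.0
gripper_force: 60.0
```

```bash
python3 -m handwheel '[{"delta_pos":[0,0,1],"yaw":0},{"delta_pos":[0,0,2],"yaw":0},{"delta_pos":[0,0,3.2],"yaw":0},{"delta_pos":[0,0,3.2],"yaw":0},{"delta_pos":[0,0,3.2],"yaw":0},{"delta_pos":[0,0,3.2],"yaw":0},{"delta_pos":[0,0,3.2],"yaw":0},{"delta_pos":[0,0,3.2],"yaw":0},{"delta_pos":[0,0,3],"yaw":0},{"delta_pos":[0,0,2.5],"yaw":0}]'
python3 -m handwheel '[{"delta_pos":[-0.6,2.3,0],"yaw":0.1},{"delta_pos":[-0.6,2.3,0],"yaw":0.11},{"delta_pos":[-0.6,2.3,0],"yaw":0.11},{"delta_pos":[-0.6,2.3,0],"yaw":0.11},{"delta_pos":[-0.6,2.3,0],"yaw":0.11},{"delta_pos":[0,2.3,0],"yaw":0.11},{"delta_pos":[0,2.3,0],"yaw":0.11},{"delta_pos":[0,2.3,0],"yaw":0.11},{"delta_pos":[0,2.3,0],"yaw":0.11},{"delta_pos":[0,2.3,0],"yaw":0.11}]'
python3 -m handwheel '[{"delta_pos":[0.6,2.3,0],"yaw":0.11},{"delta_pos":[0.6,2.0,0],"yaw":0.11},{"delta_pos":[1.2,1.5,0],"yaw":0.11},{"delta_pos":[1.6,1.2,0],"yaw":0.11},{"delta_pos":[1.6,0.5,0],"yaw":0},{"delta_pos":[0,0,0],"yaw":0},{"delta_pos":[0,0,0],"yaw":0}]'
python3 eye.py 2
```

```text
clock: 18.88
eef_pos: [516.6, -285.5, 309.1]
tool_rot: [3.138, -0.009, 1.952]
force: [0.8, -0.7, -1.1]
width: 17.6
gripper_force: 59.3
clock: 19.72
eef_pos: [486.2, -54.3, 306.7]
tool_rot: [3.139, -0.011, 3.047]
force: [0.2, 0.7, -0.8]
width: 18.1
gripper_force: 59.3
clock: 20.3
eef_pos: [542.7, 19.5, 306.2]
tool_rot: [3.14, -0.012, -2.801]
force: [-0.6, -0.4, -1.6]
width: 18.1
gripper_force: 59.3
TCP rack [-140.4  -38.6  306.2] yaw -2.801 w 18.1 59.29674804210663
top few
side 62 loop end X -48.1 eye X -68.1 Y mid -48.1 spanY 28.0 Z 310.6 handleY -48.7
```

```bash
python3 eye.py 2 hang4.png
```

```text
TCP rack [-141.4  -39.   306.3] yaw -2.803 w 18.2 59.29473638534546
top few
side 64 loop end X -47.8 eye X -67.8 Y mid -47.6 spanY 26.0 Z 311.1 handleY -47.6
```

View pics/hang4.png

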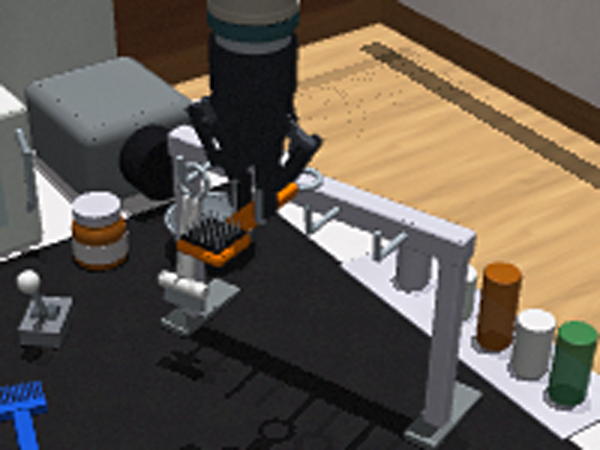

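```bash
cat >> eye.py <<'E'
from scipy.optimize import least_squares
h0=np.array([tr@u+78,y])
m=(abs(Z-T[2]-3)<12)&(np.hypot(X-h0[0],Y-h0[1])<38)&(X>tr@u+55); g=np.stack([X[m],Y[m]],1)
f=least_squares(lambda s:np.hypot(*(g-s).T)-16.5,h0,loss='soft_l1',f_scale=3)
print('ring fit (side)',np.round(f.x,1),'N',len(g),'rms',round(np.sqrt(np.mean(f.fun**2)),1))
m2=(X<-44)&(X>-62)&(abs(Y-y)<14)&(Z>235)&(Z<285); print('post (side)',np.round([np.median(X[m2]),np.median(Y[m2])],1),m2.sum())
print('move for eye X-50, Y post: world cm',np.round(((-50-f.x[0])*u+(np.median(Y[m2])-f.x[1])*v)/10,2))
E
python3 eye.py 2
```

```text
TCP rack [-141.2  -38.9  306.5] yaw -2.803 w 18.0 59.294729232788086
top few
side 64 loop end X -47.5 eye X -67.5 Y mid -46.9 spanY 29.0 Z 311.2 handleY -47.9
ring fit (side) [-65.4 -41.9] N 38 rms 2.5
post (side) [-52.9 -42.3] 26
move for eye X-50, Y post: world cm [1.47 0.48]
```

```bash
python3 -m handwheel '[{"delta_pos":[0.7,0.25,0],"yaw":0},{"delta_pos":[0.75,0.25,0],"yaw":0},{"delta_pos":[0,0,0],"yaw":0},{"delta_pos":[0,0,-1],"yaw":0},{"delta_pos":[0,0,-1],"yaw":0},{"delta_pos":[0,0,-1],"yaw":0},{"delta_pos":[0,0,-0.8],"yaw":0},{"delta_pos":[0,0,-0.5],"yaw":0},{"delta_pos":[0,0,0],"yaw":0},{"delta_pos":[0,0,0],"yaw":0}]'
python3 eye.py 2 hang5.png
```

```text
clock: 21.43
eef_pos: [557.2, 24.7, 263.0]
tool_rot: [3.139, -0.011, -2.801]
force: [0.3, 0.0, -1.3]
width: 18.4
gripper_force: 59.3
TCP rack [-124.9  -38.6  263. ] yaw -2.801 w 18.4 59.29541051387787
top few
side 56 loop end X -29.1 eye X -49.1 Y mid -48.0 spanY 25.0 Z 268.3 handleY -49.0
ring fit (side) [-47.5 -41.3] N 35 rms 4.1
post (side) [-51.6 -43. ] 18
move for eye X-50, Y post: world cm [-0.18 -0.24]
```

View pics/hang5.png

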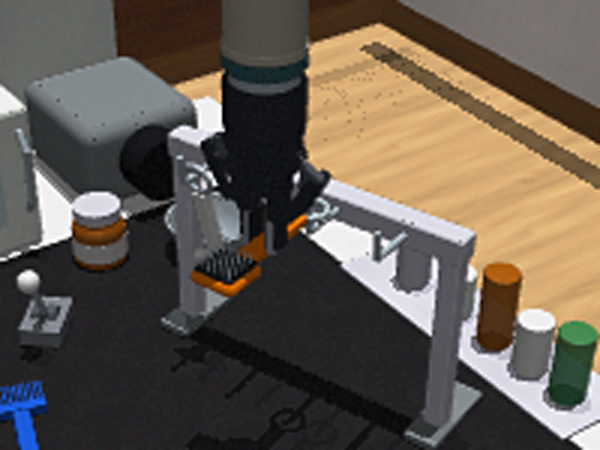

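The loop is around peg 2's post, with no contact force. Same pivoting release as before.

```bash
python3 -m handwheel '[{"delta_pos":[0,0,-0.5],"yaw":0},{"delta_pos":[0,0,-0.5],"yaw":0},{"delta_pos":[0,0,-0.4],"yaw":0},{"delta_pos":[0,0,-0.3],"yaw":0},{"delta_pos":[0,0,-0.3],"yaw":0},{"delta_pos":[0,0,-0.3],"yaw":0},{"delta_pos":[0,0,-0.3],"yaw":0},{"delta_pos":[0.05,0,-0.3],"yaw":0},{"delta_pos":[0.1,0,-0.3],"yaw":0},{"delta_pos":[0,0,0],"yaw":0}]'
python3 -m handwheel '[{"delta_pos":[0.1,0.03,-0.4],"yaw":0},{"delta_pos":[0.1,0.04,-0.4],"yaw":0},{"delta_pos":[0.1,0.04,-0.4],"yaw":0},{"delta_pos":[0.15,0.05,-0.4],"yaw":0},{"delta_pos":[0.15,0.05,-0.4],"yaw":0},{"delta_pos":[0.2,0.07,-0.4],"yaw":0},{"delta_pos":[0.2,0.07,-0.4],"yaw":0},{"delta_pos":[0.2,0.07,-0.4],"yaw":0},{"delta_pos":[0,0,0],"yaw":0}]'
```

```text
clock: 22.37
eef_pos: [560.3, 24.9, 231.3]
tool_rot: [3.14, -0.008, -2.801]
force: [3.1, 0.7, 4.3]
width: 18.4
gripper_force: 59.9
clock: 23.12
eef_pos: [570.8, 29.6, 198.2]
tool_rot: [3.138, -0.012, -2.8]
force: [0.1, 0.7, 1.8]
width: 18.0
gripper_force: 58.5
```

```bash
python3 -m handwheel '[{"delta_pos":[0,0,0],"yaw":0},{"delta_pos":[0,0,0],"yaw":0},{"delta_pos":[0,0,0],"yaw":0},{"delta_pos":[0,0,0],"yaw":0},{"delta_pos":[0,0,0],"yaw":0},{"delta_pos":[0,0,0],"yaw":0},{"delta_pos":[0,0,0],"yaw":0},{"delta_pos":[0,0,0],"yaw":0}]' 0.3
python3 -m handwheel '[{"delta_pos":[-2,-0.7,0],"yaw":0},{"delta_pos":[-2,-0.7,2],"yaw":0},{"delta_pos":[-2.5,-0.9,3],"yaw":0},{"delta_pos":[-2,-1.5,3],"yaw":-0.11},{"delta_pos":[-0.5,-2.5,2],"yaw":-0.11},{"delta_pos":[-0.5,-2.5,0],"yaw":-0.11},{"delta_pos":[-0.5,-2.5,0],"yaw":-0.11},{"delta_pos":[-0.5,-2.5,0],"yaw":-0.11},{"delta_pos":[-0.5,-2.5,0],"yaw":-0.11},{"delta_pos":[0,0,0],"yaw":0}]'
python3 - <<'E'
from h import *
p=get_image('side'); save(p,'hang6.png',(170,110,370,260),4)
import m2; m2.run(('comb',))
E
```

```text
clock: 23.78
eef_pos: [570.9, 29.0, 199.3]
tool_rot: [3.139, -0.011, -2.801]
force: [0.4, -0.1, 0.5]
width: 55.4
gripper_force: 0.0
clock: 24.62
eef_pos: [459.3, -139.5, 300.1]
tool_rot: [-3.141, -0.008, 2.811]
force: [1.4, 0.0, -0.3]
width: 55.3
gripper_force: 0.0
comb top len 174 org [ 434. -353.] eye [ 472. -418.] yaw -1.045 z 37.4
comb side len 180 org [ 435. -355.] eye [ 473. -420.] yaw -1.045 z 38.6
```

View pics/hang6.png

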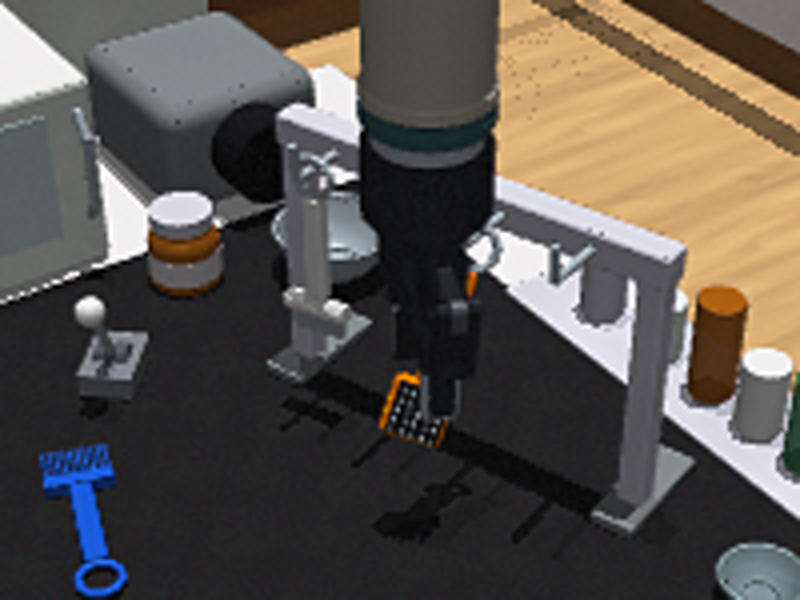

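The rake and brush both hang, with the brush still swaying. Now the steel comb.

```bash
python3 -m handwheel '[{"delta_pos":[-0.4,-3,0],"yaw":-0.102},{"delta_pos":[-0.4,-3,0],"yaw":-0.102},{"delta_pos":[-0.4,-3,0],"yaw":-0.102},{"delta_pos":[-0.4,-3,0],"yaw":-0.102},{"delta_pos":[-0.4,-3,0],"yaw":-0.102},{"delta_pos":[-0.4,-3,0],"yaw":-0.102},{"delta_pos":[-0.1,-3,0],"yaw":-0.102},{"delta_pos":[0,-0.5,-2],"yaw":0},{"delta_pos":[0,0,-3],"yaw":0},{"delta_pos":[0,0,-3],"yaw":0}]' 0.2
python3 -m handwheel '[{"delta_pos":[0,0,-3],"yaw":0},{"delta_pos":[0,0,-3],"yaw":0},{"delta_pos":[0,0,-3],"yaw":0},{"delta_pos":[0,0,-3],"yaw":0},{"delta_pos":[0,0,-1],"yaw":0},{"delta_pos":[0,0,0],"yaw":0},{"delta_pos":[0,0,0],"yaw":0}]'
python3 -c "
import m2; m2.run(('comb',))"
```

```text
clock: 25.6
eef_pos: [437.1, -348.9, 218.4]
tool_rot: [3.138, -0.009, 2.11]
force: [0.5, 0.6, -0.9]
width: 51.6
gripper_force: 0.0
clock: 26.18
eef_pos: [436.5, -348.8, 89.7]
tool_rot: [3.139, -0.011, 2.11]
force: [-0.2, -0.9, -0.1]
width: 51.5
gripper_force: 0.0
comb top len 90 org [ 391. -273.] eye [ 427. -339.] yaw -1.078 z 36.5
comb side len 180 org [ 435. -355.] eye [ 473. -420.] yaw -1.036 z 38.7
```

```bash
python3 -m handwheel '[{"delta_pos":[-0.3,-0.3,-2.5],"yaw":-0.013},{"delta_pos":[0,0,-1.5],"yaw":0},{"delta_pos":[0,0,-1],"yaw":0},{"delta_pos":[0,0,-0.5],"yaw":0},{"delta_pos":[0,0,-0.5],"yaw":0},{"delta_pos":[0,0,0],"yaw":0},{"delta_pos":[0,0,0],"yaw":0}]'
python3 -m handwheel '[{"delta_pos":[0,0,0],"yaw":0},{"delta_pos":[0,0,0],"yaw":0},{"delta_pos":[0,0,0],"yaw":0},{"delta_pos":[0,0,0],"yaw":0},{"delta_pos":[0,0,0],"yaw":0},{"delta_pos":[0,0,0],"yaw":0},{"delta_pos":[0,0,0],"yaw":0}]' -1
python3 -m handwheel '[{"delta_pos":[0,0,1],"yaw":0},{"delta_pos":[0,0,2],"yaw":0},{"delta_pos":[0,0,3.2],"yaw":0},{"delta_pos":[0,0,3.2],"yaw":0},{"delta_pos":[0,0,3.2],"yaw":0},{"delta_pos":[0,0,3.2],"yaw":0},{"delta_pos":[0,0,3.2],"yaw":0},{"delta_pos":[0,0,3.2],"yaw":0},{"delta_pos":[0,0,3],"yaw":0},{"delta_pos":[0,0,2.5],"yaw":0}]'
```

```text
clock: 26.87
eef_pos: [433.3, -352.3, 29.9]
tool_rot: [3.139, -0.01, 2.095]
force: [0.0, -0.6, 0.3]
width: 51.5
gripper_force: 0.0
clock: 27.45
eef_pos: [433.3, -352.3, 30.1]
tool_rot: [3.138, -0.01, 2.095]
force: [-0.2, 0.9, 5.8]
width: 18.4
gripper_force: 59.4
clock: 28.28
eef_pos: [432.4, -352.2, 309.0]
tool_rot: [3.139, -0.009, 2.094]
force: [0.2, 0.5, -1.9]
width: 18.0
gripper_force: 58.7
```

```bash
python3 -m handwheel '[{"delta_pos":[0.5,2.45,0],"yaw":0.105},{"delta_pos":[0.5,2.45,0],"yaw":0.105},{"delta_pos":[0.5,2.45,0],"yaw":0.105},{"delta_pos":[0.5,2.45,0],"yaw":0.105},{"delta_pos":[0.5,2.45,0],"yaw":0.105},{"delta_pos":[1,2.45,0],"yaw":0.105},{"delta_pos":[1,2.45,0],"yaw":0.105},{"delta_pos":[1,2.45,0],"yaw":0.105},{"delta_pos":[1,2.45,0],"yaw":0.105},{"delta_pos":[1,2.45,0],"yaw":0.105}]'
python3 -m handwheel '[{"delta_pos":[1.5,1.8,0],"yaw":0.1},{"delta_pos":[1.5,1.6,0],"yaw":0.1},{"delta_pos":[1.6,1.2,0],"yaw":0.1},{"delta_pos":[1.6,0.5,0],"yaw":0.04},{"delta_pos":[0.1,0,0],"yaw":0},{"delta_pos":[0,0,0],"yaw":0},{"delta_pos":[0,0,0],"yaw":0}]'
python3 eye.py 1
```

```text
clock: 29.12
eef_pos: [507.6, -105.9, 306.7]
tool_rot: [3.139, -0.011, -3.133]
force: [1.4, 1.0, -1.3]
width: 18.0
gripper_force: 58.7
clock: 29.7
eef_pos: [569.7, -57.1, 306.3]
tool_rot: [3.139, -0.012, -2.8]
force: [-0.2, 0.2, -0.8]
width: 17.9
gripper_force: 58.8
TCP rack [-140.6 -119.8  306.3] yaw -2.8 w 17.9 58.753284215927124
top few
side 54 loop end X -45.4 eye X -65.4 Y mid -129.4 spanY 39.0 Z 311.3 handleY -130.4
ring fit (side) [ -64.2 -122.7] N 38 rms 2.4
post (side) [ -54.6 -122.1] 26
move for eye X-50, Y post: world cm [1.32 0.53]
```

```bash
python3 -m handwheel '[{"delta_pos":[0.65,0.25,0],"yaw":0},{"delta_pos":[0.65,0.25,0],"yaw":0},{"delta_pos":[0,0,0],"yaw":0},{"delta_pos":[0,0,-1],"yaw":0},{"delta_pos":[0,0,-1],"yaw":0},{"delta_pos":[0,0,-1],"yaw":0},{"delta_pos":[0,0,-0.8],"yaw":0},{"delta_pos":[0,0,-0.5],"yaw":0},{"delta_pos":[0,0,0],"yaw":0},{"delta_pos":[0,0,0],"yaw":0}]'
python3 eye.py 1 hang7.png
```

```text
clock: 30.63
eef_pos: [583.8, -51.1, 262.9]
tool_rot: [3.139, -0.011, -2.798]
force: [0.4, -0.6, -1.4]
width: 18.1
gripper_force: 58.8
TCP rack [-125.4 -118.9  262.9] yaw -2.798 w 18.1 58.76262187957764
top few
side 46 loop end X -31.7 eye X -51.7 Y mid -122.1 spanY 37.0 Z 267.9 handleY -129.3
ring fit (side) [ -48.7 -121.7] N 38 rms 2.5
post (side) [ -52.8 -123.8] 11
move for eye X-50, Y post: world cm [-0.05 -0.24]
```

View pics/hang7.png

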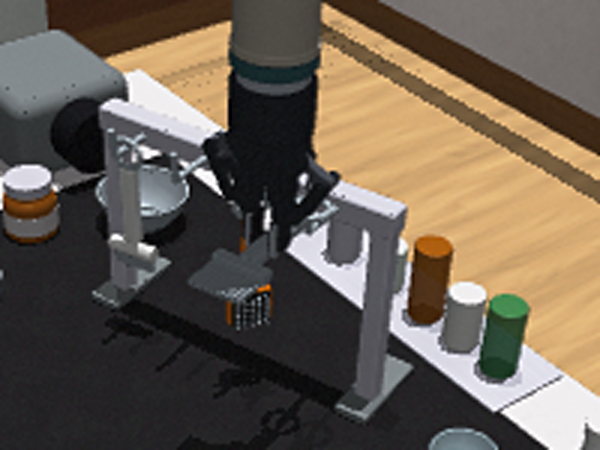

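```bash
python3 -m handwheel '[{"delta_pos":[0,0,-0.5],"yaw":0},{"delta_pos":[0,0,-0.5],"yaw":0},{"delta_pos":[0,0,-0.4],"yaw":0},{"delta_pos":[0,0,-0.3],"yaw":0},{"delta_pos":[0,0,-0.3],"yaw":0},{"delta_pos":[0,0,-0.3],"yaw":0},{"delta_pos":[0,0,-0.3],"yaw":0},{"delta_pos":[0.05,0,-0.3],"yaw":0},{"delta_pos":[0.1,0,-0.3],"yaw":0},{"delta_pos":[0,0,0],"yaw":0}]'
python3 -m handwheel '[{"delta_pos":[0.1,0.03,-0.4],"yaw":0},{"delta_pos":[0.1,0.04,-0.4],"yaw":0},{"delta_pos":[0.1,0.04,-0.4],"yaw":0},{"delta_pos":[0.15,0.05,-0.4],"yaw":0},{"delta_pos":[0.15,0.05,-0.4],"yaw":0},{"delta_pos":[0.2,0.07,-0.4],"yaw":0},{"delta_pos":[0.2,0.07,-0.4],"yaw":0},{"delta_pos":[0.2,0.07,-0.4],"yaw":0},{"delta_pos":[0,0,0],"yaw":0}]'
python3 -m handwheel '[{"delta_pos":[0,0,0],"yaw":0},{"delta_pos":[0,0,0],"yaw":0},{"delta_pos":[0,0,0],"yaw":0},{"delta_pos":[0,0,0],"yaw":0},{"delta_pos":[0,0,0],"yaw":0},{"delta_pos":[0,0,0],"yaw":0},{"delta_pos":[0,0,0],"yaw":0},{"delta_pos":[0,0,0],"yaw":0}]' 0.3
python3 -m handwheel '[{"delta_pos":[-2,-0.7,0],"yaw":0},{"delta_pos":[-2,-0.7,2],"yaw":0},{"delta_pos":[-2.5,-0.9,3],"yaw":0},{"delta_pos":[-3,-1,3],"yaw":0},{"delta_pos":[-3,-1,2],"yaw":0},{"delta_pos":[-3,0,0],"yaw":0},{"delta_pos":[-1,2.5,0],"yaw":0},{"delta_pos":[0,2.5,0],"yaw":0},{"delta_pos":[0,2.5,0],"yaw":0},{"delta_pos":[0,2.5,0],"yaw":0}]'
```

```text
clock: 31.57
eef_pos: [586.7, -51.0, 231.3]
tool_rot: [3.14, -0.008, -2.798]
force: [2.1, 0.2, 2.6]
width: 18.4
gripper_force: 59.3
clock: 32.32
eef_pos: [597.0, -46.7, 198.0]
tool_rot: [3.139, -0.013, -2.798]
force: [-2.3, -1.9, -0.6]
width: 17.9
gripper_force: 58.6
clock: 32.98
eef_pos: [597.4, -46.7, 199.3]
tool_rot: [3.139, -0.011, -2.798]
force: [-0.2, 0.5, -0.5]
width: 55.2
gripper_force: 0.0
clock: 33.82
eef_pos: [433.4, 11.6, 298.4]
tool_rot: [3.138, -0.009, -2.799]
force: [0.3, -0.8, 0.4]
width: 55.5
gripper_force: 0.0
```

```bash
python3 -m handwheel '[{"delta_pos":[-0.3,3,0],"yaw":0.06},{"delta_pos":[-0.3,3,0],"yaw":0.06},{"delta_pos":[-0.3,3,0],"yaw":0.06},{"delta_pos":[-0.3,3,-1],"yaw":0.06},{"delta_pos":[-0.3,3,-1],"yaw":0.06},{"delta_pos":[-0.3,3,-1],"yaw":0.06},{"delta_pos":[-0.3,3,-1],"yaw":0.06},{"delta_pos":[-0.3,3,-1],"yaw":0.06},{"delta_pos":[-0.4,2.6,-1],"yaw":0.035},{"delta_pos":[0,0,0],"yaw":0}]' -1
python3 - <<'E'
from h import *
p=get_image('side'); save(p,'hang8.png',(130,100,370,280),3)
print(status.read_state()['eef_pos'])
E
```

```text
clock: 34.65
eef_pos: [403.3, 282.4, 236.1]
tool_rot: [3.136, -0.011, -2.273]
force: [-0.1, 1.0, -0.1]
width: -0.1
gripper_force: 0.0
[404.31247752 279.24820346 236.83581863]
```

View pics/hang8.png

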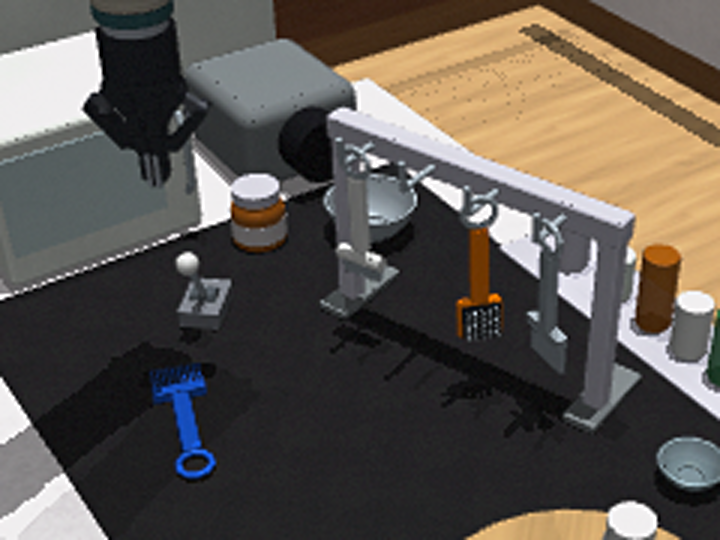

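All three tools hang straight on pegs 4, 2 and 1. Now I'll switch the lever back on.

```bash
python3 -m handwheel '[{"delta_pos":[0,0,-3],"yaw":0},{"delta_pos":[0,0,-3],"yaw":0},{"delta_pos":[0,0,-3],"yaw":0},{"delta_pos":[0,0,-3],"yaw":0},{"delta_pos":[0,0,-2],"yaw":0},{"delta_pos":[0,0,-1],"yaw":0},{"delta_pos":[0,0,0],"yaw":0}]'
python3 -m handwheel '[{"delta_pos":[1,1.15,0],"yaw":0},{"delta_pos":[1,1.15,0],"yaw":0},{"delta_pos":[1,1.15,0],"yaw":0},{"delta_pos":[1,1.15,0],"yaw":0},{"delta_pos":[1,1.15,0],"yaw":0},{"delta_pos":[0.5,0.58,0],"yaw":0},{"delta_pos":[0.5,0.58,0],"yaw":0},{"delta_pos":[0.3,0.35,0],"yaw":0},{"delta_pos":[0.2,0.23,0],"yaw":0},{"delta_pos":[0,0,0],"yaw":0}]'
python3 -m handwheel '[{"delta_pos":[0.2,0.23,0],"yaw":0},{"delta_pos":[0.1,0.11,0],"yaw":0},{"delta_pos":[0.1,0.11,0],"yaw":0},{"delta_pos":[0,0,0],"yaw":0}]'
python3 -m handwheel '[{"delta_pos":[0.1,0.11,0],"yaw":0},{"delta_pos":[0.1,0.11,0],"yaw":0},{"delta_pos":[0,0,0],"yaw":0}]'
```

```text
clock: 35.28
eef_pos: [405.2, 275.0, 86.7]
tool_rot: [3.139, -0.014, -2.285]
force: [-0.2, 0.5, -0.0]
width: 0.2
gripper_force: 0.0
clock: 36.12
eef_pos: [471.0, 351.7, 88.2]
tool_rot: [3.139, -0.01, -2.283]
force: [-0.0, -0.4, 0.9]
width: -0.1
gripper_force: 0.0
clock: 36.45
eef_pos: [474.7, 356.1, 87.9]
tool_rot: [3.139, -0.011, -2.283]
force: [-0.7, 0.3, 0.5]
width: -0.0
gripper_force: 0.2
clock: 36.7
eef_pos: [476.9, 358.5, 87.9]
tool_rot: [3.139, -0.011, -2.283]
force: [0.1, 0.3, -0.1]
width: 0.0
gripper_force: 0.2
```

```bash
python3 -m handwheel '[{"delta_pos":[0.15,0.17,0],"yaw":0},{"delta_pos":[0.15,0.17,0],"yaw":0},{"delta_pos":[0,0,0],"yaw":0}]'
python3 -m handwheel '[{"delta_pos":[0.1,0.11,0],"yaw":0},{"delta_pos":[0.1,0.11,0],"yaw":0},{"delta_pos":[0,0,0],"yaw":0}]'
python3 - <<'E'
from h import *
b=np.array([462.5,344.5]);u=np.array([.656,.755])
for n in('side','top'):
    p=get_image(n); c=cloud(p); m=(c[...,2]>75)&(c[...,2]<130)&(np.hypot(c[...,0]-490,c[...,1]-377)<40)&(p['color'].min(-1)>140); print(n,m.sum(),np.round(c[m].mean(0)) if m.any() else '', np.round((c[m].mean(0)[:2]-b)@u) if m.any() else '')
save(get_image('side'),'lev2.png',(150,150,250,240),5)
E
```

```text
clock: 36.95
eef_pos: [478.8, 360.6, 87.8]
tool_rot: [3.138, -0.014, -2.283]
force: [-2.8, -3.3, 1.6]
width: -0.1
gripper_force: 2.3
clock: 37.2
eef_pos: [478.9, 360.8, 87.6]
tool_rot: [3.137, -0.019, -2.284]
force: [-7.7, -7.1, 6.5]
width: -0.2
gripper_force: 5.1
side 2 [503. 373. 105.] 48.0
top 0
```

View pics/lev2.png

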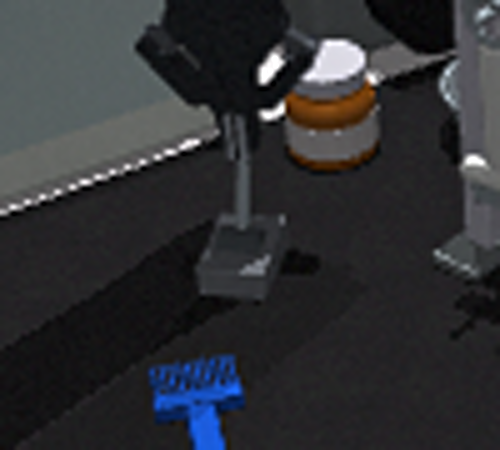

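The lever is hard against its on stop. I'll retreat, check the final scene, and hand in.

```bash
python3 -m handwheel '[{"delta_pos":[-1,-1.15,0],"yaw":0},{"delta_pos":[-1.5,-1.7,0.5],"yaw":0},{"delta_pos":[-1.5,-1.7,3],"yaw":0},{"delta_pos":[-1.5,-1.7,3.5],"yaw":0},{"delta_pos":[0,0,3.5],"yaw":0},{"delta_pos":[0,0,3],"yaw":0},{"delta_pos":[0,0,0],"yaw":0},{"delta_pos":[0,0,0],"yaw":0}]'
python3 - <<'E'
from h import *
b=np.array([462.5,344.5]);u=np.array([.656,.755])
p=get_image('side'); c=cloud(p); m=(c[...,2]>88)&(c[...,2]<130)&(np.hypot(c[...,0]-490,c[...,1]-377)<45); print(m.sum(),np.round(c[m].mean(0)), np.round((c[m].mean(0)[:2]-b)@u))
save(p,'end.png',(130,100,390,300),3)
E
```

```text
clock: 38.02
eef_pos: [428.3, 302.8, 225.1]
tool_rot: [3.14, -0.004, -2.283]
force: [-0.2, -1.1, -0.5]
width: 0.0
gripper_force: 0.0
47 [490. 373. 105.] 40.0
```

View pics/end.png

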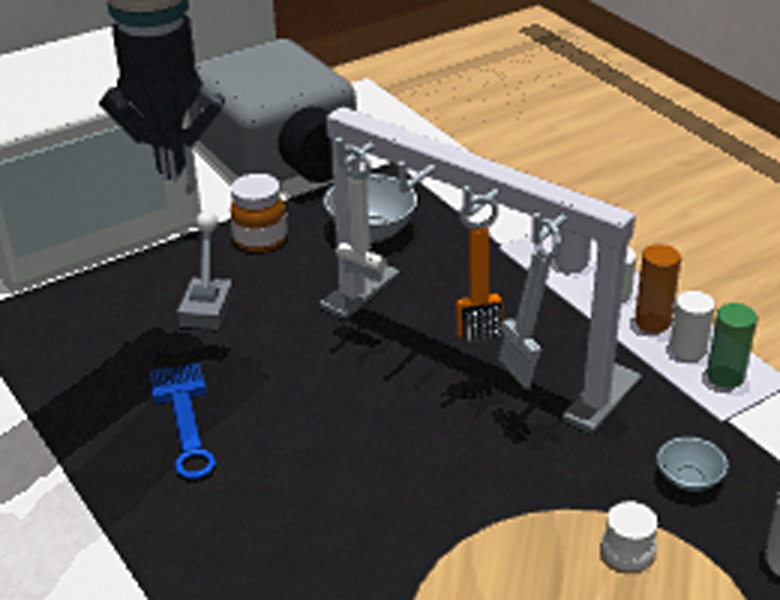

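The comb on peg 1 still sways, so I'll let it settle and measure.

```bash
cat > sway.py <<'E'
from h import *
org=np.array([662,103.]);u=np.array([np.cos(.342),np.sin(.342)]);v=np.array([-u[1],u[0]])
for k in range(5):
    p=get_image('side'); c=cloud(p); X=(c[...,:2]-org)@u; Y=(c[...,:2]-org)@v; Z=c[...,2]; o=[]
    for y in (-120,-40,120):
        m=(abs(Y-y)<40)&(X>-150)&(X<80)&(Z>70)&(Z<215); q=np.stack([X[m],Y[m],Z[m]],1)
        m&=(p['color'].max(-1)>60); q=np.stack([X[m],Y[m],Z[m]],1); lo=q[q[:,2]<130]; hi=q[(q[:,2]>180)]
        o.append([len(lo)]+np.round([np.median(lo[:,0]),np.median(lo[:,1]),np.median(hi[:,0]),np.median(hi[:,1])]).tolist())
    print(round(status.read_state()['clock'],2),o)
E
python3 sway.py
for i in 1 2 3; do :; done
python3 -m handwheel '[{"delta_pos":[0,0,0],"yaw":0},{"delta_pos":[0,0,0],"yaw":0},{"delta_pos":[0,0,0],"yaw":0},{"delta_pos":[0,0,0],"yaw":0}]'
python3 sway.py
python3 -m handwheel '[{"delta_pos":[0,0,0],"yaw":0},{"delta_pos":[0,0,0],"yaw":0},{"delta_pos":[0,0,0],"yaw":0},{"delta_pos":[0,0,0],"yaw":0},{"delta_pos":[0,0,0],"yaw":0},{"delta_pos":[0,0,0],"yaw":0},{"delta_pos":[0,0,0],"yaw":0},{"delta_pos":[0,0,0],"yaw":0},{"delta_pos":[0,0,0],"yaw":0},{"delta_pos":[0,0,0],"yaw":0}]' >/dev/null
python3 sway.py
```

```text
38.12 [[181, -49.0, -116.0, -40.0, -123.0], [107, -33.0, -44.0, -33.0, -44.0], [142, -31.0, 115.0, -30.0, 119.0]]
38.17 [[170, -34.0, -120.0, -34.0, -124.0], [108, -34.0, -46.0, -33.0, -43.0], [145, -30.0, 114.0, -30.0, 118.0]]
38.22 [[153, -19.0, -122.0, -29.0, -125.0], [109, -33.0, -45.0, -33.0, -44.0], [137, -30.0, 114.0, -30.0, 118.0]]
38.27 [[134, -5.0, -126.0, -25.0, -126.0], [109, -34.0, -45.0, -33.0, -44.0], [143, -30.0, 113.0, -31.0, 119.0]]
38.32 [[120, 2.0, -130.0, -22.0, -128.0], [108, -34.0, -45.0, -34.0, -43.0], [140, -30.0, 113.0, -31.0, 119.0]]
clock: 38.65
eef_pos: [426.7, 301.3, 222.7]
tool_rot: [3.139, -0.011, -2.283]
force: [-0.6, 0.5, -0.6]
width: -0.3
gripper_force: 0.0
38.7 [[190, -63.0, -116.0, -44.0, -122.0], [106, -33.0, -45.0, -33.0, -44.0], [139, -30.0, 113.0, -31.0, 119.0]]
38.75 [[185, -60.0, -114.0, -43.0, -122.0], [110, -34.0, -45.0, -33.0, -43.0], [139, -31.0, 113.0, -31.0, 117.0]]
38.8 [[182, -51.0, -116.0, -41.0, -123.0], [108, -33.0, -45.0, -32.0, -44.0], [140, -30.0, 112.0, -30.0, 118.0]]
38.85 [[173, -38.0, -118.0, -35.0, -124.0], [106, -32.0, -45.0, -32.0, -43.0], [145, -31.0, 113.0, -31.0, 118.0]]
38.9 [[154, -23.0, -122.0, -31.0, -126.0], [106, -34.0, -44.0, -32.0, -44.0], [141, -31.0, 113.0, -31.0, 120.0]]
39.78 [[118, -2.0, -133.0, -24.0, -130.0], [110, -34.0, -45.0, -33.0, -43.0], [136, -30.0, 114.0, -30.0, 118.0]]
39.83 [[137, -11.0, -132.0, -26.0, -129.0], [108, -34.0, -45.0, -33.0, -43.0], [137, -30.0, 114.0, -30.0, 119.0]]
39.88 [[154, -21.0, -130.0, -29.0, -129.0], [108, -34.0, -46.0, -32.0, -43.0], [136, -30.0, 113.0, -30.0, 118.0]]
39.93 [[165, -33.0, -128.0, -34.0, -127.0], [106, -34.0, -44.0, -33.0, -43.0], [139, -30.0, 114.0, -30.0, 119.0]]
39.98 [[184, -45.0, -123.0, -38.0, -126.0], [106, -33.0, -45.0, -33.0, -43.0], [136, -30.0, 112.0, -31.0, 118.0]]
```

```bash
Z='x'
python3 -m handwheel '[{"delta_pos":[0,0,0],"yaw":0},{"delta_pos":[0,0,0],"yaw":0},{"delta_pos":[0,0,0],"yaw":0},{"delta_pos":[0,0,0],"yaw":0},{"delta_pos":[0,0,0],"yaw":0},{"delta_pos":[0,0,0],"yaw":0},{"delta_pos":[0,0,0],"yaw":0},{"delta_pos":[0,0,0],"yaw":0},{"delta_pos":[0,0,0],"yaw":0},{"delta_pos":[0,0,0],"yaw":0}]' >/dev/null
python3 -m handwheel '[{"delta_pos":[0,0,0],"yaw":0},{"delta_pos":[0,0,0],"yaw":0},{"delta_pos":[0,0,0],"yaw":0},{"delta_pos":[0,0,0],"yaw":0},{"delta_pos":[0,0,0],"yaw":0},{"delta_pos":[0,0,0],"yaw":0},{"delta_pos":[0,0,0],"yaw":0},{"delta_pos":[0,0,0],"yaw":0},{"delta_pos":[0,0,0],"yaw":0},{"delta_pos":[0,0,0],"yaw":0}]' >/dev/null
python3 -m handwheel '[{"delta_pos":[0,0,0],"yaw":0},{"delta_pos":[0,0,0],"yaw":0},{"delta_pos":[0,0,0],"yaw":0},{"delta_pos":[0,0,0],"yaw":0},{"delta_pos":[0,0,0],"yaw":0},{"delta_pos":[0,0,0],"yaw":0},{"delta_pos":[0,0,0],"yaw":0},{"delta_pos":[0,0,0],"yaw":0},{"delta_pos":[0,0,0],"yaw":0},{"delta_pos":[0,0,0],"yaw":0}]' >/dev/null
python3 -m handwheel '[{"delta_pos":[0,0,0],"yaw":0},{"delta_pos":[0,0,0],"yaw":0},{"delta_pos":[0,0,0],"yaw":0},{"delta_pos":[0,0,0],"yaw":0},{"delta_pos":[0,0,0],"yaw":0},{"delta_pos":[0,0,0],"yaw":0},{"delta_pos":[0,0,0],"yaw":0},{"delta_pos":[0,0,0],"yaw":0},{"delta_pos":[0,0,0],"yaw":0},{"delta_pos":[0,0,0],"yaw":0}]' >/dev/null
python3 -m handwheel '[{"delta_pos":[0,0,0],"yaw":0},{"delta_pos":[0,0,0],"yaw":0},{"delta_pos":[0,0,0],"yaw":0},{"delta_pos":[0,0,0],"yaw":0},{"delta_pos":[0,0,0],"yaw":0},{"delta_pos":[0,0,0],"yaw":0},{"delta_pos":[0,0,0],"yaw":0},{"delta_pos":[0,0,0],"yaw":0},{"delta_pos":[0,0,0],"yaw":0},{"delta_pos":[0,0,0],"yaw":0}]' >/dev/null
sed -i 's/range(5)/range(12)/' sway.py; python3 sway.py | cut -c1-50
```

```text
44.2 [[181, -42.0, -123.0, -36.0, -126.0], [110, -
44.25 [[183, -46.0, -120.0, -38.0, -124.0], [106, 
44.3 [[180, -46.0, -119.0, -38.0, -124.0], [107, -
44.35 [[178, -43.0, -120.0, -37.0, -124.0], [106, 
44.4 [[170, -37.0, -119.0, -36.0, -124.0], [109, -
44.45 [[170, -30.0, -121.0, -33.0, -124.0], [110, 
44.5 [[157, -25.0, -122.0, -30.0, -124.0], [110, -
44.55 [[149, -19.0, -125.0, -29.0, -126.0], [110, 
44.6 [[147, -16.0, -127.0, -29.0, -127.0], [110, -
44.65 [[151, -18.0, -128.0, -28.0, -128.0], [111, 
44.7 [[158, -18.0, -127.0, -30.0, -127.0], [108, -
44.75 [[163, -24.0, -126.0, -31.0, -128.0], [106,
```

The sway is down to about ±6° but was larger when I switched on. To respect the order, I'll switch off again and back on now that everything has settled.

```bash
python3 -m handwheel '[{"delta_pos":[2.3,2.7,0],"yaw":0},{"delta_pos":[2.3,2.7,0],"yaw":0},{"delta_pos":[2.3,2.7,0],"yaw":0},{"delta_pos":[2.3,2.7,0],"yaw":0},{"delta_pos":[0,0,-3],"yaw":0},{"delta_pos":[0,0,-3],"yaw":0},{"delta_pos":[0,0,-3],"yaw":0},{"delta_pos":[0,0,-3],"yaw":0},{"delta_pos":[0,0,-1.5],"yaw":0},{"delta_pos":[0,0,0],"yaw":0}]'
python3 -m handwheel '[{"delta_pos":[-1,-1.15,0],"yaw":0},{"delta_pos":[-1,-1.15,0],"yaw":0},{"delta_pos":[-1,-1.15,0],"yaw":0},{"delta_pos":[-1,-1.15,0],"yaw":0},{"delta_pos":[-1,-1.15,0],"yaw":0},{"delta_pos":[-0.5,-0.58,0],"yaw":0},{"delta_pos":[-0.5,-0.58,0],"yaw":0},{"delta_pos":[-0.3,-0.35,0],"yaw":0},{"delta_pos":[-0.3,-0.35,0],"yaw":0},{"delta_pos":[0,0,0],"yaw":0}]'
python3 -m handwheel '[{"delta_pos":[-0.1,-0.11,0],"yaw":0},{"delta_pos":[-0.1,-0.11,0],"yaw":0},{"delta_pos":[0,0,0],"yaw":0}]'
```

```text
clock: 45.58
eef_pos: [516.0, 407.7, 83.5]
tool_rot: [3.137, -0.018, -2.283]
force: [-0.0, -0.6, -0.3]
width: -0.4
gripper_force: 0.0
clock: 46.42
eef_pos: [452.5, 332.9, 88.1]
tool_rot: [3.139, -0.011, -2.283]
force: [-0.5, 1.0, 0.5]
width: -0.3
gripper_force: 0.0
clock: 46.67
eef_pos: [451.9, 332.3, 88.1]
tool_rot: [3.14, -0.008, -2.283]
force: [3.3, 2.9, -2.3]
width: 0.1
gripper_force: 2.1
```

```bash
python3 -m handwheel '[{"delta_pos":[-0.1,-0.11,0],"yaw":0},{"delta_pos":[0,0,0],"yaw":0}]' | grep force
python3 -m handwheel '[{"delta_pos":[0.8,0.9,0],"yaw":0},{"delta_pos":[0.8,0.9,0.5],"yaw":0},{"delta_pos":[0,0,3.5],"yaw":0},{"delta_pos":[0,0,3.5],"yaw":0},{"delta_pos":[-2,-2.3,2],"yaw":0},{"delta_pos":[-2,-2.3,0],"yaw":0},{"delta_pos":[-1.9,-2.2,0],"yaw":0},{"delta_pos":[0,0,0],"yaw":0}]'
python3 sway.py | cut -c1-50
python3 - <<'E'
from h import *
p=get_image('side'); c=cloud(p); m=(c[...,2]>80)&(c[...,2]<130)&(np.hypot(c[...,0]-436,c[...,1]-311)<45); print('ball',m.sum(),np.round(c[m].mean(0)))
E
```

```text
force: [4.8, 5.5, -4.4]
gripper_force: 3.6
clock: 47.5
eef_pos: [401.4, 274.3, 182.9]
tool_rot: [3.136, -0.019, -2.286]
force: [-1.2, -1.6, 0.3]
width: 0.3
gripper_force: 0.0
47.55 [[162, -29.0, -123.0, -31.0, -125.0], [107, 
47.6 [[164, -31.0, -122.0, -32.0, -126.0], [107, -
47.65 [[174, -33.0, -123.0, -33.0, -125.0], [106, 
47.7 [[180, -35.0, -122.0, -34.0, -126.0], [107, -
47.75 [[173, -35.0, -123.0, -34.0, -126.0], [105, 
47.8 [[177, -35.0, -122.0, -34.0, -126.0], [110, -
47.85 [[166, -34.0, -123.0, -33.0, -125.0], [108, 
47.9 [[159, -32.0, -124.0, -33.0, -126.0], [104, -
47.95 [[159, -30.0, -123.0, -33.0, -126.0], [108, 
48.0 [[159, -28.0, -124.0, -32.0, -125.0], [107, -
48.05 [[159, -27.0, -124.0, -32.0, -126.0], [105, 
48.1 [[162, -27.0, -125.0, -32.0, -125.0], [107, -
ball 50 [434. 308. 106.]
```

Everything is now nearly still (about ±2°) and the lever is off. Final switch-on.

```bash
python3 -m handwheel '[{"delta_pos":[0,0,-3],"yaw":0},{"delta_pos":[0,0,-3],"yaw":0},{"delta_pos":[0,0,-2.5],"yaw":0},{"delta_pos":[0,0,-1],"yaw":0},{"delta_pos":[0,0,0],"yaw":0}]' | grep eef
python3 -m handwheel '[{"delta_pos":[1,1.15,0],"yaw":0},{"delta_pos":[1,1.15,0],"yaw":0},{"delta_pos":[1,1.15,0],"yaw":0},{"delta_pos":[1,1.15,0],"yaw":0},{"delta_pos":[1,1.15,0],"yaw":0},{"delta_pos":[1,1.15,0],"yaw":0},{"delta_pos":[0.5,0.58,0],"yaw":0},{"delta_pos":[0.3,0.35,0],"yaw":0},{"delta_pos":[0.3,0.35,0],"yaw":0},{"delta_pos":[0,0,0],"yaw":0}]' | grep -E "eef|force"
python3 -m handwheel '[{"delta_pos":[0.2,0.23,0],"yaw":0},{"delta_pos":[0.2,0.23,0],"yaw":0},{"delta_pos":[0.1,0.11,0],"yaw":0},{"delta_pos":[0,0,0],"yaw":0}]'| grep -E "eef|force"
python3 -m handwheel '[{"delta_pos":[0.1,0.11,0],"yaw":0},{"delta_pos":[0.1,0.11,0],"yaw":0},{"delta_pos":[0,0,0],"yaw":0}]'| grep -E "eef|force"
```

```text
eef_pos: [405.5, 279.1, 86.1]
eef_pos: [477.5, 361.4, 88.2]
force: [-0.3, 0.7, 0.8]
gripper_force: 0.2
eef_pos: [477.8, 361.8, 87.4]
force: [-9.3, -9.8, 9.6]
gripper_force: 7.4
eef_pos: [477.9, 362.0, 87.2]
force: [-14.2, -14.7, 13.6]
gripper_force: 10.2
```

```bash
python3 -m handwheel '[{"delta_pos":[-1,-1.15,0],"yaw":0},{"delta_pos":[-1.5,-1.7,0.5],"yaw":0},{"delta_pos":[-1.5,-1.7,3],"yaw":0},{"delta_pos":[-1.5,-1.7,3.5],"yaw":0},{"delta_pos":[0,0,3.5],"yaw":0},{"delta_pos":[0,0,3],"yaw":0},{"delta_pos":[0,0,0],"yaw":0},{"delta_pos":[0,0,0],"yaw":0}]'
python3 sway.py | tail -4
python3 - <<'E'
from h import *
p=get_image('side'); c=cloud(p); m=(c[...,2]>88)&(c[...,2]<130)&(np.hypot(c[...,0]-490,c[...,1]-377)<45); b=c[m].mean(0); print('ball',m.sum(),np.round(b))
if np.hypot(*(b[:2]-[490,375]))<10: print(ctrl.finish_job())
E
```

```text
clock: 50.65
eef_pos: [430.8, 307.9, 224.9]
tool_rot: [3.139, -0.005, -2.283]
force: [0.4, 0.2, 0.3]
width: -0.2
gripper_force: 0.0
51.1 [[167, -30.0, -123.0, -33.0, -126.0], [108, -34.0, -45.0, -32.0, -43.0], [136, -31.0, 112.0, -30.0, 118.0]]
51.15 [[168, -30.0, -123.0, -33.0, -126.0], [107, -33.0, -45.0, -32.0, -43.0], [140, -31.0, 114.0, -30.0, 116.0]]
51.2 [[166, -31.0, -124.0, -33.0, -127.0], [107, -33.0, -46.0, -32.0, -43.0], [141, -30.0, 113.0, -30.0, 117.0]]
51.25 [[168, -31.0, -123.0, -33.0, -125.0], [109, -33.0, -45.0, -33.0, -44.0], [140, -30.0, 112.0, -31.0, 118.0]]
ball 46 [491. 374. 105.]
the job is handed in; nothing more can be done
None
```

The job is handed in: the comb hangs on peg 1, the brush on 2 and the rake on 4 (no slicker present), all still; the lever is fully on, after one extra off/on because the comb still swayed at the first switch-on.

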